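# Pack fuse holders lug-first in two layers with a separator

### The arm

A 6-joint arm with a two-finger parallel gripper is mounted at the origin on the work surface. World frame = base frame: x ahead of the robot, y to its left, z up, the work surface at z = 0. Lengths are in m, angles in degrees, forces in N, time in s.
With the tool pointing down it reaches from about 0.4 to 0.825 m from the base axis. Payload 7 kg.
Tool frame: the origin (TCP) lies midway between the tips of the shut fingers; the grasp point (between the pads) lies ctrl.tcp_to_grasp behind it (ctrl.tcp_to_grasp is the distance from the TCP to the grasp point, in m); z points along the fingers, y is the line along which they close (so a half turn about z gives the same grasp; the last joint's range is limited). The gripper opens to 88 mm and grips with 3 to 60 N. Pads are 19 mm wide; open, the fingers measure 130 mm over their backs; the gripper's body (78 mm by 193 mm) begins 47 mm behind the grasp point.
Start: joints at [-60.269, 20.546, 0.682, 0, -70.136, -16.507], TCP at [0.154, -0.657, 0.187] pointing down, gripper open.
Joint ranges: [-176.03, 176.03], [-82.01, 121.73], [-58.28, 71.71], [-173.87, 95.51], [-174.79, -0.11], [-173.66, 173.66]. Speed limits (degrees/s): [136.94, 136.94, 172.46, 180, 180, 180].

### API

Orientations are given as [roll, pitch, yaw] about the fixed x, y, z axes, in that order (R = Rz(yaw) Ry(pitch) Rx(roll)).
In Python, from plant import ctrl, imaging, close_job gives the robot as it stands.
- The arm moves only by the shell command python3 -m crank 'ROWS'. ROWS is JSON, a list of rows, each a list of 3 entries, a list of its own where there are three numbers: the shift along the world's x, y, z in m, then the turn, a rotation vector about the world's x, y, z in degrees, then the opening, from -1 (shut) to 1 (fully open), so that 0 is half open. A call has 1 to 12 rows; each row shifts and turns the commanded pose from where the row before left it; what a row does not reach is not made up. A row lasts 1/10 s, in which the tool goes at most 50 mm and 8.59 degrees, less where a joint would pass 70% of its speed; a pose out of reach is approached as far as the arm can. A call is refused whole if a number of a shift passes 0.05 or a number of a turn 8.59, either way. A call with a gripper value outside its range is refused whole. The fingers move at their own pace and stop on an object; the grip force is fixed at half the most. Time passes only in rows, so rows that do not move let the fingers close. It gives the time, the measured TCP pose, the force, the opening and the grip force at its end, in the units of the state.
- ctrl.get_obs(): the state, without advancing time (a new reading comes with each control period).
- imaging.snapshot(name): name is "scene" or "top" or "wrist"; returns (picture, depth): 400x640x3 uint8, blue, green, red; 400x640 float32, m along the optical axis (not along the pixel's ray), 0 where there is no reading.
- imaging.camera_model(name): a dict with "mtx" (3x3 intrinsics, pixels), "R" (3x3) and "t" (3): a world point X has camera coordinates R X + t. Camera axes: x right, y down, z forward; pixel columns grow to the right and rows downward; lengths in m; the calibration is good to about 2 mm. The wrist camera is an equidistant fisheye: a pixel r from the principal point sees the ray r / f radians off the axis. A picture is of the moment at which its call begins: read the wrist's pose just before it. camera_model takes no time and is no camera call; for the wrist camera it gives the pose at the moment of the call.
- close_job(): hands the job in; it is judged then, once.
The state is a dict: "clock": time; "joint_pos": joint angles; "qvel": joint speeds; "tau": joint torques, N m; "tool_pos": TCP position; "orientation": TCP orientation; "force": force on the tool from outside, world axes, zero at the start; "moment": the same for the moment, N m; "opening": finger opening in m; "gripper_force": force on a finger pad.
Only numpy, scipy, OpenCV 4.12 (cv2) and the standard library are available. Lean on these libraries where they do the work, as an engineer would, in place of code of your own. Each camera call takes 0.05 s, during which the arm holds its last target. There are 200 camera calls.

### The job

Pack the three loose fuse holders into the tray with the one already lying there, every one flat on its base with its lug pointing to the tray's low-lip side, like the first: first fill the empty place beside the one already there, then lay the finned separator plate level on that layer inside the tray's corner posts, fin up and running from lip to back wall, and then set the other two holders on the plate, one each side of the fin. Any of the three may go in any of the places; leave the mirror, lantern, egg cup, jar, cap and tin where they are.

Things in the scene. Friction and masses are not known exactly. Their poses are not given: they have to be found in the camera images.
- tray: fixed plywood tray, outside 100 (x) x 108 (y) mm, inside 90 x 98, floor 4 thick; origin under its centre, z up. -x side: low lip 10 high; +x side: wall 44 high; y sides 12 high, but 44 in the end 18 mm (corner posts). Places at x 0, y +26 and -26, holders along x, lug to -x. Undersides: lower layer 4, plate 32, upper layer 36 above the bench
- holder_set: black fuse holder, 76 (x) x 34 (y) x 28 mm: flat base 8 thick, x -22 to 38; lug 16 wide, 6 thick, x -38 to -22; grip block on top 36 (x) x 16 (y), centred on the origin, 8 to 28 above the underside. Origin on the underside, mid-length; z up, lug to -x. This one already lies in the tray, at y = +26 mm, correctly; it stays
- holder_a: black fuse holder, 76 (x) x 34 (y) x 28 mm: flat base 8 thick, x -22 to 38; lug 16 wide, 6 thick, x -38 to -22; grip block on top 36 (x) x 16 (y), centred on the origin, 8 to 28 above the underside. Origin on the underside, mid-length; z up, lug to -x. Lies in one of the three places of the leaning shelf
- holder_b: black fuse holder, 76 (x) x 34 (y) x 28 mm: flat base 8 thick, x -22 to 38; lug 16 wide, 6 thick, x -38 to -22; grip block on top 36 (x) x 16 (y), centred on the origin, 8 to 28 above the underside. Origin on the underside, mid-length; z up, lug to -x. Lies in one of the three places of the leaning shelf, turned end for end to holder_a
- holder_c: black fuse holder, 76 (x) x 34 (y) x 28 mm: flat base 8 thick, x -22 to 38; lug 16 wide, 6 thick, x -38 to -22; grip block on top 36 (x) x 16 (y), centred on the origin, 8 to 28 above the underside. Origin on the underside, mid-length; z up, lug to -x. Lies flat on the bench, turned any way
- holder_a_lug (a point): end of the lug of holder_a, 38 mm from its origin along -x, 3 mm above its underside
- holder_b_lug (a point): end of the lug of holder_b, 38 mm from its origin along -x, 3 mm above its underside
- holder_c_lug (a point): end of the lug of holder_c, 38 mm from its origin along -x, 3 mm above its underside
- holder_set_lug (a point): end of the lug of holder_set, 38 mm from its origin along -x, 3 mm above its underside
- separator: loose aluminium separator plate, 84 (x) x 92 (y) x 4 mm, with a standing fin on the middle of its top: 56 (x) x 8 (y) mm, 12 mm high above the plate (top 16 mm above the underside). Origin at the centre of the underside, z up; either end may face the lip. Lies on the bench
- shelf: wooden box shelf, 224 mm wide (y), fixed; floor leaning 0.5 rad; it faces -x, away from the robot. Origin on the bench under the middle of its 3 places (y -62, 0, 62), where the floor is 42 high. Things lie on the slope, lengthwise up it, on a 14 mm ledge; side walls 22, strips between 6 high. A 12 mm bar along y at x 17, height 142, on 156 high side posts, is in a vertical gripper's way
- mirror: small steel mirror, 76 x 50 x 5 mm, origin under its centre; lies in the remaining place of the leaning shelf; leave alone
- lantern: dark green folding LED lantern, 90 mm across, 125 mm high, upright on the bench, origin under its centre; leave alone
- egg_cup: white melamine egg cup, 48 mm across, 60 mm high, origin under its centre; leave alone
- jar: open orange plastic jar, 58 mm across, 70 mm high, origin under its centre; leave alone
- cap: its cap lying upside down, 56 mm across, 14 mm high, origin under its centre; leave alone
- tin: flat metal tin, 55 x 85 x 22 mm, origin under its centre; leave alone
Not all that is in view belongs to the job. Several things have the shape of the tray; the one meant has the colours described above. Leave any pink look-alike of the holder_a alone.

How it is judged (in metres and radians):
On the way, in this order (a step that is already met when the one before it is completed fails the run):
1. the lower layer is complete: a second holder lies in the tray beside the first, base down, lug to the low lip (x of holder_set in the frame of tray between -0.01 and 0.01 m and y of holder_set in the frame of tray between 0.014 and 0.038 m and z of holder_set in the frame of tray between 0 and 0.008 m and x of holder_set_lug in the frame of tray below -0.024 m and angle between the x axis of holder_set and the x axis of tray, either way round below 0.21 rad and angle between holder_set's own z axis and vertical below 0.1 rad and ((x of holder_a in the frame of tray between -0.01 and 0.01 m and y of holder_a in the frame of tray between -0.038 and -0.014 m and z of holder_a in the frame of tray between 0 and 0.008 m and x of holder_a_lug in the frame of tray below -0.024 m and angle between the x axis of holder_a and the x axis of tray, either way round below 0.21 rad and angle between holder_a's own z axis and vertical below 0.1 rad) or (x of holder_b in the frame of tray between -0.01 and 0.01 m and y of holder_b in the frame of tray between -0.038 and -0.014 m and z of holder_b in the frame of tray between 0 and 0.008 m and x of holder_b_lug in the frame of tray below -0.024 m and angle between the x axis of holder_b and the x axis of tray, either way round below 0.21 rad and angle between holder_b's own z axis and vertical below 0.1 rad) or (x of holder_c in the frame of tray between -0.01 and 0.01 m and y of holder_c in the frame of tray between -0.038 and -0.014 m and z of holder_c in the frame of tray between 0 and 0.008 m and x of holder_c_lug in the frame of tray below -0.024 m and angle between the x axis of holder_c and the x axis of tray, either way round below 0.21 rad and angle between holder_c's own z axis and vertical below 0.1 rad))), for 0.2 s.
2. the separator plate lies level on the two lower holders, inside the corner posts, fin up (all of step 1 and x of separator in the frame of tray between -0.006 and 0.006 m and y of separator in the frame of tray between -0.006 and 0.006 m and z of separator in the frame of tray between 0.029 and 0.035 m and angle between separator's own z axis and vertical below 0.07 rad and angle between the x axis of separator and the x axis of tray, either way round below 0.15 rad), for 0.2 s.
At the end, for the whole second after the job is handed in: Two holders on the tray floor, two on the plate, lugs to the low lip: within 10 mm (x), 12 mm (y), 4 mm (z) of their places, level to 0.1 rad, along the tray to 0.21 rad. Plate between, fin up, within 6 mm (x, y) and 3 mm (z), level to 0.07 rad, turned under 0.15 rad. All at rest (all of step 2 and ((x of holder_a in the frame of tray between -0.01 and 0.01 m and y of holder_a in the frame of tray between 0.014 and 0.038 m and z of holder_a in the frame of tray between 0.032 and 0.04 m and x of holder_a_lug in the frame of tray below -0.024 m and angle between the x axis of holder_a and the x axis of tray, either way round below 0.21 rad and angle between holder_a's own z axis and vertical below 0.1 rad) or (x of holder_b in the frame of tray between -0.01 and 0.01 m and y of holder_b in the frame of tray between 0.014 and 0.038 m and z of holder_b in the frame of tray between 0.032 and 0.04 m and x of holder_b_lug in the frame of tray below -0.024 m and angle between the x axis of holder_b and the x axis of tray, either way round below 0.21 rad and angle between holder_b's own z axis and vertical below 0.1 rad) or (x of holder_c in the frame of tray between -0.01 and 0.01 m and y of holder_c in the frame of tray between 0.014 and 0.038 m and z of holder_c in the frame of tray between 0.032 and 0.04 m and x of holder_c_lug in the frame of tray below -0.024 m and angle between the x axis of holder_c and the x axis of tray, either way round below 0.21 rad and angle between holder_c's own z axis and vertical below 0.1 rad)) and ((x of holder_a in the frame of tray between -0.01 and 0.01 m and y of holder_a in the frame of tray between -0.038 and -0.014 m and z of holder_a in the frame of tray between 0.032 and 0.04 m and x of holder_a_lug in the frame of tray below -0.024 m and angle between the x axis of holder_a and the x axis of tray, either way round below 0.21 rad and angle between holder_a's own z axis and vertical below 0.1 rad) or (x of holder_b in the frame of tray between -0.01 and 0.01 m and y of holder_b in the frame of tray between -0.038 and -0.014 m and z of holder_b in the frame of tray between 0.032 and 0.04 m and x of holder_b_lug in the frame of tray below -0.024 m and angle between the x axis of holder_b and the x axis of tray, either way round below 0.21 rad and angle between holder_b's own z axis and vertical below 0.1 rad) or (x of holder_c in the frame of tray between -0.01 and 0.01 m and y of holder_c in the frame of tray between -0.038 and -0.014 m and z of holder_c in the frame of tray between 0.032 and 0.04 m and x of holder_c_lug in the frame of tray below -0.024 m and angle between the x axis of holder_c and the x axis of tray, either way round below 0.21 rad and angle between holder_c's own z axis and vertical below 0.1 rad)) and linear speed of each of holder_a, holder_b, holder_c, holder_set, separator below 0.02 m/s); the robot touches nothing.
It fails at once if a bystander (mirror, lantern, egg cup, jar, cap, tin) is moved more than 30 mm (distance of any of lantern, mirror, egg_cup, jar, cap, tin from where it was at the start of the episode above 0.03 m).
It fails at once if the holder already in the tray is moved more than 20 mm (distance of holder_set from where it was at the start of the episode above 0.02 m).
It also fails if it takes over 72 s, if anything falls off the work surface, if the arm or the gripper's body presses on something with over 40 N, if the wrist force passes 120 N, or if a joint passes its speed limit or range.

## Working session

There is one attempt and no reset: what is moved stays moved. The work goes in short steps, Python scripts to look and compute and a shell command to move; the robot and the scene stay as the last step left them, time stands still between calls to the robot, and variables do not carry over. Pictures are saved under pics/ and viewed, at most 10 in all, crops included, and the job is handed in when it is done.

```bash
ls; mkdir -p pics; python3 - <<'E'
from plant import ctrl, imaging
import cv2, numpy as np
for n in ("scene","top"):
    p,d=imaging.snapshot(n); cv2.imwrite(f"pics/{n}0.png",p); np.save(f"pics/{n}0.npy",d)
    m=imaging.camera_model(n); C=-np.array(m["R"]).T@np.array(m["t"]); print(n,m["mtx"],C,np.array(m["R"]).round(3).tolist(),(d>0).mean())
print(ctrl.get_obs(),ctrl.tcp_to_grasp)
E
```

```text
pics
scene [[411.08235411   0.         317.05666522]
 [  0.         411.08235411 201.47986053]
 [  0.           0.           1.        ]] [ 1.14199838 -0.51786967  0.85930999] [[0.571, 0.821, 0.003], [0.572, -0.395, -0.719], [-0.589, 0.412, -0.695]] 0.99588671875
top [[397.83759441   0.         324.87673828]
 [  0.         397.83759441 196.47084777]
 [  0.           0.           1.        ]] [ 0.39361661 -0.0364763   0.97141568] [[0.019, -1.0, 0.023], [-0.992, -0.022, -0.128], [0.128, -0.02, -0.992]] 0.9959140625
{'clock': 0.1, 'joint_pos': array([-6.02684983e+01,  2.05883065e+01,  6.39273199e-01, -1.51975145e-02,
       -7.01354840e+01, -1.65062295e+01]), 'qvel': array([-0.11849323, -0.16397013,  0.12682825,  0.0098565 , -0.10409361,
        0.04176337]), 'tau': array([-1.75230922e-03, -5.84162772e+01,  2.93752116e+01,  7.01553941e+00,
        1.01886241e-02, -8.06606204e-05]), 'tool_pos': array([ 0.15426196, -0.65663791,  0.18581529]), 'orientation': array([ 1.79914906e+02, -1.03163001e-02, -1.66779895e+02]), 'force': array([-0.22449328, -0.4717255 , -0.58855998]), 'moment': array([0.02300622, 0.01401385, 0.008619  ]), 'gripper_force': 0.0, 'opening': 0.08740342609312185} 0.0188
```

View pics/scene0.png

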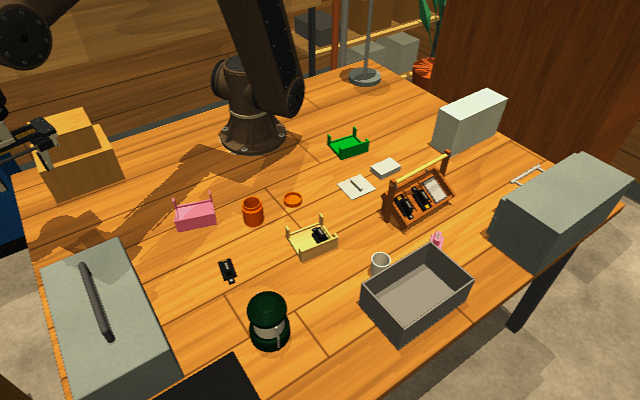

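View pics/top0.png

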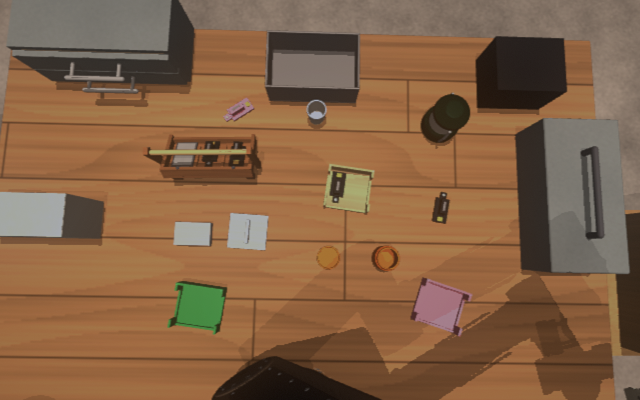

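Scene: the plywood tray is at about (311,238) in scene and (348,188) in top. The pink (195,214 / 441,305) and green (348,145 / 200,305) trays are decoys. Holder_c is at (227,270 / 441,208), and the pink look-alike is at (437,240 / 238,110). The separator is at (357,186 / 247,231), with the tin beside it at (193,234). The shelf is at (418,200 / 210,157). I'll confirm these in enlarged crops.

```bash
cat > h.py <<'E'
import numpy as np, cv2
from plant import ctrl, imaging
def cloud(n,d,m=None):
    """world points HxWx3 from a depth picture of a pinhole camera"""
    m=m or imaging.camera_model(n); K,R,t=[np.array(m[k]) for k in("mtx","R","t")]
    v,u=np.mgrid[:d.shape[0],:d.shape[1]]
    c=np.stack([(u-K[0,2])/K[0,0]*d,(v-K[1,2])/K[1,1]*d,d],-1)
    return (c-t)@R
def rays(n,uv,m=None):
    m=m or imaging.camera_model(n); K,R,t=[np.array(m[k]) for k in("mtx","R","t")]
    uv=np.asarray(uv,float).reshape(-1,2); x=(uv-K[:2,2])/K[0,0]
    if n=="wrist":
        r=np.linalg.norm(x,axis=1,keepdims=True); d=np.c_[x/np.maximum(r,1e-9)*np.sin(r),np.cos(r)]
    else: d=np.c_[x,np.ones(len(x))]
    return -R.T@t, d@R
def onplane(n,uv,z,m=None):
    C,d=rays(n,uv,m); return C+d*((z-C[2])/d[:,2:])
E
python3 - <<'E'
import numpy as np,cv2
from h import *
T=cv2.imread("pics/top0.png");S=cv2.imread("pics/scene0.png")
f=lambda I,x,y,w,h:cv2.resize(I[y:y+h,x:x+w],(400,300),interpolation=cv2.INTER_CUBIC)
cv2.imwrite("pics/crop0.png",np.vstack([np.hstack([f(T,140,110,128,96),f(T,310,145,88,66)]),np.hstack([f(S,370,150,96,72),f(S,270,205,88,66)])]))
d=np.load("pics/top0.npy");P=cloud("top",d)
for nm,(x,y) in dict(bench=(300,280),tray=(360,195),c=(441,208),sep=(235,232),tin=(193,234),shelf=(210,150),jar=(386,259),cap=(328,258),lantern=(452,112),cup=(316,112)).items(): print(nm,P[y,x].round(3))
E
```

```text
bench [ 0.316 -0.001 -0.002]
tray [ 0.525 -0.143  0.002]
c [ 0.494 -0.335  0.026]
sep [0.428 0.159 0.001]
tin [0.421 0.255 0.019]
shelf [0.594 0.191 0.145]
jar [ 0.37  -0.207  0.003]
cap [ 0.37  -0.067  0.006]
lantern [ 0.698 -0.332  0.126]
cup [ 0.734 -0.03   0.003]
```

View pics/crop0.png

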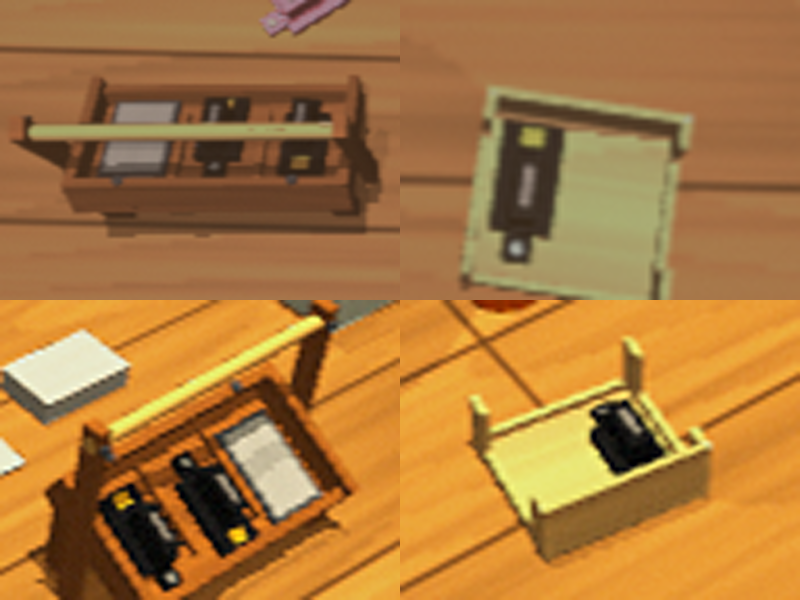

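The crops confirm these points:
- **Tray:** plywood, with one black holder in the image-left place. The lug's white dot is towards the image bottom, which is the lip (-x world). The yellow tag is at the wall end.
- **Shelf:** the mirror is in the image-left place, with holders in the middle and right places. The middle lug is low in the image (robot side, upslope). The right one has its tag on the robot side and its lug downslope.

Next I'll measure coarse poses.

```bash
python3 - <<'E'
from h import *
for n,boxes in dict(top=dict(tray=(315,155,385,222),c=(425,185,460,230),sep=(220,205,275,258),shelf=(145,125,265,185),jar=(368,240,404,276)),
  scene=dict(tray=(280,210,342,264),c=(212,255,242,288),sep=(333,170,380,202),shelf=(380,148,458,232))).items():
    I=cv2.imread(f"pics/{n}0.png");H=cv2.cvtColor(I,cv2.COLOR_BGR2HSV);P=cloud(n,np.load(f"pics/{n}0.npy"))
    for k,(x0,y0,x1,y1) in boxes.items():
        h=H[y0:y1,x0:x1].astype(int);p=P[y0:y1,x0:x1];hh,s,v=h[...,0],h[...,1],h[...,2]
        m={'tray':(hh>20)&(hh<35)&(v>70)&(p[...,2]>-.01),'c':(v<75)|(p[...,2]>.012),'sep':(s<60)&(v>100),'shelf':p[...,2]>.02,'jar':p[...,2]>.03}[k]
        m=cv2.morphologyEx(m.astype(np.uint8),cv2.MORPH_OPEN,np.ones((2,2)))>0
        q=p[m]; r=cv2.minAreaRect(q[:,:2].astype(np.float32))
        print(n,k,m.sum(),np.round(r[0],4),np.round(r[1],4),round(r[2],1),'z',np.percentile(q[:,2],[2,50,98]).round(3))
        if k=='c':
            ye=(hh>18)&(hh<35)&(s>120)&(v>100)
            wh=(s<60)&(v>120)
            for nm,mm in(('yel',ye),('wh',wh)):
                if mm.any(): print('   ',nm,mm.sum(),p[mm].mean(0).round(3))
    if n=="top": # shelf floor plane slices
        p=P[125:185,145:265].reshape(-1,3)
        bar=p[(p[:,2]>.13)]; r=cv2.fitLine(bar[(bar[:,2]<.152)][:,:2].astype(np.float32),cv2.DIST_HUBER,0,.01,.01).ravel()
        print('bar',len(bar),np.degrees(np.arctan2(r[1],r[0])),r[2:],bar.min(0),bar.max(0))
E
```

```text
top tray 1398 [ 0.4893 -0.1093] [0.1152 0.2111] 81.4 z [-0.001  0.004  0.044]
top c 296 [ 0.4342 -0.21  ] [0.0695 0.3496] 24.4 z [-0.003  0.009  0.03 ]
    yel 24 [ 0.47  -0.337  0.008]
    wh 16 [ 0.507 -0.344  0.022]
top sep 1328 [0.4251 0.0678] [0.2117 0.0834] 86.8 z [-0.002  0.003  0.016]
top shelf 4043 [0.576  0.1437] [0.4757 0.1915] 66.6 z [0.    0.063 0.15 ]
top jar 263 [ 0.3899 -0.142 ] [0.2036 0.0564] 72.5 z [-0.003  0.058  0.072]
bar 687 -88.06406 [0.59098446 0.17120108] [ 0.39361661 -0.0364763   0.13005012] [0.60498787 0.32822321 0.97141568]
scene tray 638 [ 0.812 -0.261] [0.1321 0.826 ] 61.2 z [0.001 0.006 0.045]
scene c 258 [ 0.5034 -0.3426] [0.0317 0.074 ] 79.1 z [-0.     0.009  0.03 ]
    yel 65 [ 0.49  -0.352  0.001]
    wh 5 [ 0.528 -0.348  0.006]
scene sep 493 [ 0.7432 -0.1883] [0.1175 1.028 ] 43.9 z [-0.001  0.004  0.019]
scene shelf 3279 [ 0.8023 -0.0162] [0.2436 1.2015] 41.6 z [-0.     0.054  0.148]
```

```bash
python3 -m crank '[[[0.042,0.039,0.005],[0,0,-8],1],[[0.042,0.039,0.005],[0,0,-8],1],[[0.042,0.039,0.005],[0,0,-8],1],[[0.042,0.039,0.005],[0,0,0],1],[[0.042,0.039,0],[0,0,0],1],[[0.042,0.039,0],[0,0,0],1],[[0.042,0.039,0],[0,0,0],1],[[0.03,0.03,0],[0,0,0],1],[[0,0,0],[0,0,0],0],[[0,0,0],[0,0,0],0]]'
cat > meas.py <<'E'
from h import *
def rect(n,box,fn,I=None,d=None):
    H=cv2.cvtColor(I,cv2.COLOR_BGR2HSV).astype(int); P=cloud(n,d)
    x0,y0,x1,y1=box; h=H[y0:y1,x0:x1];p=P[y0:y1,x0:x1]; ok=d[y0:y1,x0:x1]>0
    m=fn(h[...,0],h[...,1],h[...,2],p[...,2])&ok
    return p[m]
E
python3 - <<'E'
from meas import *
I,d=imaging.snapshot("wrist"); m=imaging.camera_model("wrist"); cv2.imwrite("pics/w1.png",I); np.save("pics/w1.npy",d); np.savez("pics/w1m.npz",**m)
print(m["mtx"], -np.array(m["R"]).T@m["t"], np.array(m["R"]).round(3).tolist(),(d>0).mean())
I=cv2.imread("pics/top0.png");d=np.load("pics/top0.npy")
q=rect("top",(315,155,385,222),lambda h,s,v,z:(h>20)&(h<35)&(v>70),I,d); print("tray",cv2.minAreaRect(q[:,:2].astype(np.float32)))
q=rect("top",(220,205,275,258),lambda h,s,v,z:(s<60)&(v>100),I,d);print("sep",cv2.minAreaRect(q[:,:2].astype(np.float32)))
q=q[q[:,2]>.011];print("fin",cv2.minAreaRect(q[:,:2].astype(np.float32)))
q=rect("top",(145,125,265,185),lambda h,s,v,z:(z>.13)&(h>18)&(h<40),I,d);q=q[q[:,2]<.16];r=cv2.fitLine(q[:,:2].astype(np.float32),cv2.DIST_HUBER,0,.01,.01).ravel();print("bar",len(q),np.degrees(np.arctan2(r[1],r[0])),r[2:],q.min(0),q.max(0))
E
```

```text
clock: 1.1
tool_pos: [0.4402, -0.3891, 0.2036]
orientation: [180.0, -0.0, 169.5]
force: [0.8, -1.0, 0.7]
opening: 0.0768
gripper_force: 0.0
[[309.70691629   0.         326.1681412 ]
 [  0.         309.70691629 200.01990858]
 [  0.           0.           1.        ]] [ 0.36321029 -0.37592631  0.40162763] [[0.183, 0.983, -0.0], [0.943, -0.175, 0.282], [0.278, -0.052, -0.959]] 0.9931328125
tray ((0.5411725044250488, -0.11448385566473007), (0.11433476954698563, 0.10993068665266037), 82.0882339477539)
sep ((0.4306323230266571, 0.12980172038078308), (0.09235844761133194, 0.08341696113348007), 87.16992950439453)
fin ((0.4304443895816803, 0.13033141195774078), (0.007721316535025835, 0.05300335958600044), 87.48394775390625)
bar 375 -88.19743 [0.5898332  0.23296607] [0.58401862 0.11682619 0.14241972] [0.5978473  0.31874332 0.15015641]
```

View pics/w1.png

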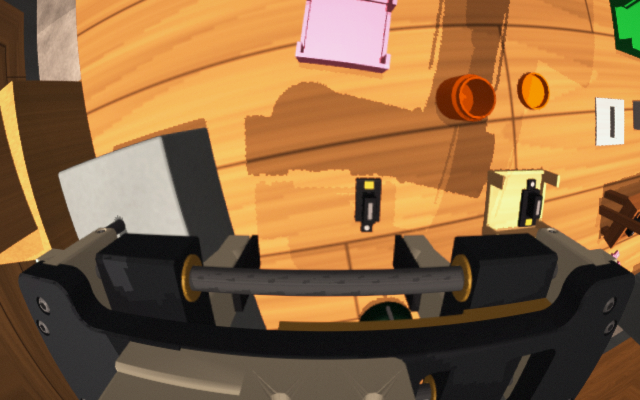

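The wrist view shows holder_c at (368,205), with its yellow tag at (370,184) and lug at (366,228). The tray is at (520,200), the separator at (610,122) and the lantern under the gripper at (385,312).

```bash
cat >> h.py <<'E'
def wcloud(d,m):
    K,R,t=[np.array(m[k]) for k in("mtx","R","t")]
    v,u=np.mgrid[:d.shape[0],:d.shape[1]]; x=np.stack([(u-K[0,2])/K[0,0],(v-K[1,2])/K[0,0]],-1); r=np.linalg.norm(x,axis=-1,keepdims=True)
    c=np.concatenate([x/np.maximum(r,1e-9)*np.tan(r)*d[...,None],d[...,None]],-1)
    return (c-t)@R
def holder(I,P,box,ok,z0):
    """holder lying flat, underside z0: dark points above base -> centre, axis to lug"""
    x0,y0,x1,y1=box;H=cv2.cvtColor(I,cv2.COLOR_BGR2HSV)[y0:y1,x0:x1].astype(int);h,s,v=H[...,0],H[...,1],H[...,2];p=P[y0:y1,x0:x1];g=ok[y0:y1,x0:x1]
    dark=g&(v<70)&(p[...,2]>z0+.003); yel=g&(h>18)&(h<36)&(s>130)&(v>110)&(p[...,2]>z0+.004)
    k=dark|yel; n,l,st,_=cv2.connectedComponentsWithStats(k.astype(np.uint8)); k=l==1+st[1:,4].argmax()
    blk=k&(p[...,2]>z0+.022)
    f=lambda q:cv2.minAreaRect(q[:,:2].astype(np.float32))
    print("all",f(p[k])); print("block",f(p[blk]),"ztop",np.median(p[blk][:,2])); 
    if (yel&k).any(): print("yel",p[yel&k].mean(0).round(4))
E
python3 - <<'E'
from h import *
I=cv2.imread("pics/w1.png");d=np.load("pics/w1.npy");m=dict(np.load("pics/w1m.npz"));P=wcloud(d,m)
print("bench",P[240:250,320:350].reshape(-1,3).mean(0))
print("c"); holder(I,P,(350,170,390,236),d>0,0)
print("set"); holder(I,P,(515,172,548,232),d>0,.004)
H=cv2.cvtColor(I,cv2.COLOR_BGR2HSV).astype(int)
b=np.s_[165:236,482:562]; q=P[b][(d[b]>0)&(H[b][...,0]>21)&(H[b][...,0]<35)&(H[b][...,2]>70)&(P[b][...,2]>.002)]
print("tray",cv2.minAreaRect(q[:,:2].astype(np.float32)),q[:,2].max())
print(ctrl.get_obs()["tool_pos"])
E
```

```text
bench [ 0.54522161 -0.39781308  0.00259418]
c
all ((0.494658499956131, -0.3443140685558319), (0.03209427371621132, 0.07346515357494354), 79.00265502929688)
block ((0.4953945279121399, -0.34407731890678406), (0.016280552372336388, 0.03561403229832649), 77.61092376708984) ztop 0.027893396418886524
yel [ 0.4667 -0.3384  0.0086]
set
all ((0.5388054847717285, -0.08535506576299667), (0.03931756690144539, 0.07354751229286194), 83.72737121582031)
block ((0.5382247567176819, -0.08904856443405151), (0.014766061678528786, 0.03593752905726433), 81.27183532714844) ztop 0.031130546911947825
yel [ 0.5693 -0.091   0.0128]
tray ((0.5300105810165405, -0.11214164644479752), (0.10984861850738525, 0.09266608208417892), 83.12610626220703) 0.046422107154513316
[ 0.43954204 -0.38978422  0.20361277]
```

```bash
python3 -m crank '[[[0.028,0.0225,0],[0,0,-0.5],0],[[0.0275,0.0225,-0.03],[0,0,0],0],[[0,0,-0.035],[0,0,0],0],[[0,0,-0.035],[0,0,0],0],[[0,0,-0.035],[0,0,0],0],[[0,0,-0.035],[0,0,0],0],[[0,0,0],[0,0,0],0],[[0,0,0],[0,0,0],0]]'
```

```text
clock: 1.95
tool_pos: [0.4944, -0.3462, 0.0343]
orientation: [-180.0, -0.1, 168.8]
force: [-0.1, 0.4, 0.3]
opening: 0.044
gripper_force: 0.0
```

```bash
python3 -m crank '[[[0.0005,0.002,-0.022],[0,0,0],0],[[0,0,0],[0,0,0],0],[[0,0,0],[0,0,0],-1],[[0,0,0],[0,0,0],-1],[[0,0,0],[0,0,0],-1],[[0,0,0],[0,0,0],-1],[[0,0,0.03],[0,0,0],-1],[[0,0,0.035],[0,0,0],-1],[[0,0,0.035],[0,0,0],-1]]'; python3 -c "
from plant import ctrl; print(ctrl.get_obs()['joint_pos'].round(1))"
```

```text
clock: 2.85
tool_pos: [0.4953, -0.343, 0.1132]
orientation: [-180.0, -0.0, 168.9]
force: [1.4, -1.1, 0.2]
opening: 0.0008
gripper_force: 0.0
[-16.1  17.1 -14.5   0.  -58.5 -85. ]
```

```bash
python3 -m crank '[[[-0.05,0,0.03],[0,0,0],0],[[-0.05,0,0.03],[0,0,0],0],[[0,0,0],[0,0,0],0]]'; python3 - <<'E'
from h import *
d=imaging.snapshot("wrist"); m=imaging.camera_model("wrist"); I,d=d; P=wcloud(d,m)
cv2.imwrite("pics/w2.png",I); np.save("pics/w2.npy",d); np.savez("pics/w2m.npz",**m)
holder(I,P,(220,100,440,235),(d>0)&(np.hypot(P[...,0]-.5,P[...,1]+.34)<.08)&(P[...,2]<.04),0)
E
```

```text
clock: 3.15
tool_pos: [0.4078, -0.3437, 0.168]
orientation: [-179.9, 0.3, 168.8]
force: [0.9, 0.4, -0.1]
opening: 0.0193
gripper_force: 0.0
all ((0.47216975688934326, -0.33823323249816895), (0.03133580833673477, 0.025806719437241554), 78.97903442382812)
block ((0.0, 0.0), (0.0, 0.0), 0.0) ztop nan
yel [ 0.4686 -0.3372  0.0068]
  return _methods._mean(a, axis=axis, dtype=dtype,
  ret = ret.dtype.type(ret / rcount)
```

View pics/w2.png

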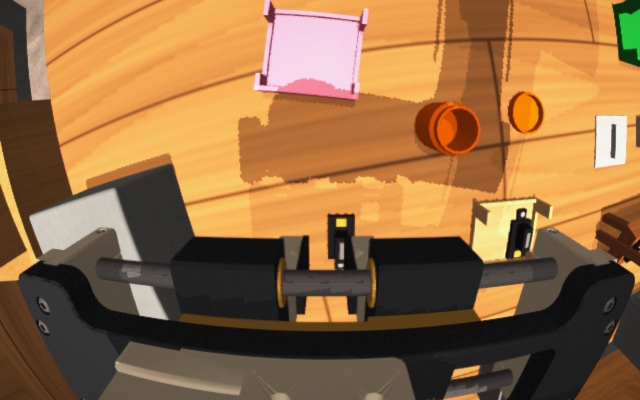

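The holder is unmoved at (340,240); the fingers closed on nothing. I'll redo it and check the grip before lifting.

```bash
python3 -m crank '[[[0.03,0,-0.02],[0,0,0],0],[[0.03,0,-0.02],[0,0,0],0],[[0.027,0,-0.03],[0,0,0],0],[[0,0,-0.035],[0,0,0],0],[[0,0,-0.035],[0,0,0],0],[[0,0,-0.015],[0,0,0],0],[[0,0,0],[0,0,0],0],[[0,0,0],[0,0,0],0],[[0,0,0],[0,0,0],0]]'
```

```text
clock: 4.1
tool_pos: [0.498, -0.3434, 0.0095]
orientation: [-180.0, 0.1, 168.9]
force: [0.4, -0.5, -0.6]
opening: 0.0437
gripper_force: 0.0
```

```bash
python3 -m crank '[[[-0.003,0,0.001],[0,0,0],-1],[[0,0,0],[0,0,0],-1],[[0,0,0],[0,0,0],-1],[[0,0,0],[0,0,0],-1],[[0,0,0],[0,0,0],-1],[[0,0,0],[0,0,0],-1]]'
```

```text
clock: 4.7
tool_pos: [0.4939, -0.3431, 0.0094]
orientation: [-180.0, 0.0, 168.9]
force: [-0.5, 0.4, 0.1]
opening: 0.0027
gripper_force: 0.0
```

```bash
python3 - <<'E'
from h import *
o=ctrl.get_obs(); print(o["opening"],o["gripper_force"])
f=lambda I,x,y,w,h:cv2.resize(I[y:y+h,x:x+w],(400,300),interpolation=cv2.INTER_CUBIC)
S,_=imaging.snapshot("scene");W,_=imaging.snapshot("wrist");T,_=imaging.snapshot("top")
cv2.imwrite("pics/c3.png",np.vstack([np.hstack([f(S,180,210,96,72),f(T,390,150,112,84)]),np.hstack([f(W,240,180,160,120),f(S,100,100,280,210)])]))
E
```

```text
0.002655882609407353 0.0
```

View pics/c3.png

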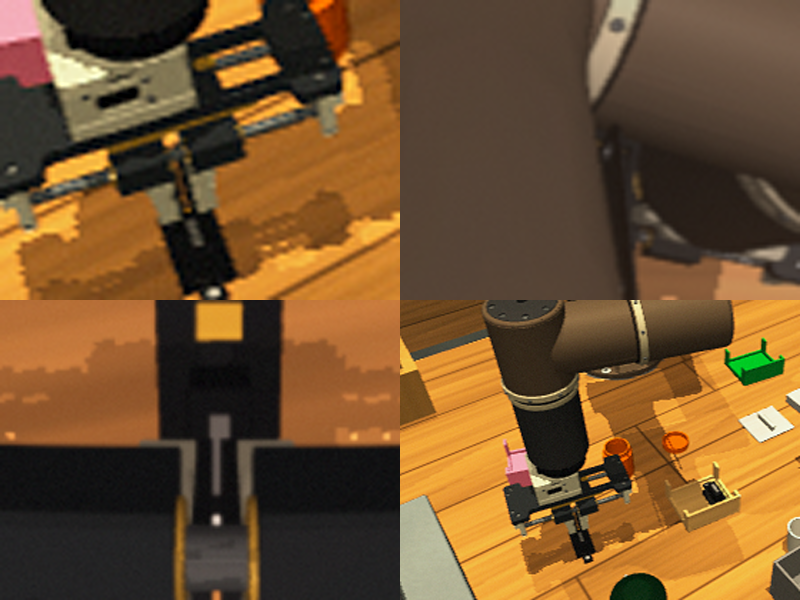

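```bash
python3 -m crank '[[[0,0,0],[0,0,0],-1],[[0,0,0],[0,0,0],-1]]'; python3 - <<'E'
from h import *
from scipy.spatial.transform import Rotation as Ro
for k in ("w1","w2",None):
    if k: d=np.load(f"pics/{k}.npy");m=dict(np.load(f"pics/{k}m.npz"));tp=dict(w1=[.4395,-.3898,.2036],w2=[.4078,-.3437,.168])[k]
    else:
        I,d=imaging.snapshot("wrist");m=imaging.camera_model("wrist");tp=ctrl.get_obs()["tool_pos"]; np.save("pics/w3.npy",d);cv2.imwrite("pics/w3.png",I)
    P=wcloud(d,m); R=Ro.from_euler("xyz",[180,0,169.2],degrees=True).as_matrix()
    L=(P-tp)@R  # tool frame
    ok=(d>0)&(np.abs(L[...,1])<.07)&(np.abs(L[...,0])<.03)
    for a,b in((-.08,-.06),(-.06,-.04),(-.04,-.03),(-.03,-.02),(-.02,-.01),(-.01,0),(0,.01)):
        q=L[ok&(L[...,2]>a)&(L[...,2]<b)]
        if len(q): 
            l=q[q[:,1]<0];r=q[q[:,1]>0]; print(k,a,len(q),"y-:",np.percentile(l[:,1],[2,98]).round(4) if len(l) else '',"y+:",np.percentile(r[:,1],[2,98]).round(4) if len(r) else '',"x",q[:,0].min().round(3),q[:,0].max().round(3))
E
```

```text
clock: 5.05
tool_pos: [0.4939, -0.3431, 0.0094]
orientation: [180.0, -0.0, 168.9]
force: [0.3, 0.2, 1.0]
opening: 0.0004
gripper_force: 0.0
w1 -0.08 1550 y-: [-0.0559 -0.0385] y+: [0.0379 0.0548] x -0.009 0.014
w1 -0.06 1253 y-: [-0.054  -0.0384] y+: [0.0378 0.0533] x -0.009 0.013
w1 -0.04 25 y-: [-0.0423 -0.0387] y+: [0.0382 0.0418] x -0.001 0.011
w2 -0.08 747 y-: [-0.0192 -0.0095] y+: [0.0096 0.0194] x -0.01 0.012
w2 -0.06 932 y-: [-0.0232 -0.0094] y+: [0.0098 0.0236] x -0.008 0.012
w2 -0.04 25 y-: [-0.013 -0.01 ] y+: [0.01   0.0131] x 0.009 0.01
None -0.08 364 y-: [-0.0062 -0.0003] y+: [0.0001 0.0055] x 0.008 0.013
None -0.06 492 y-: [-0.0152 -0.0004] y+: [0.0006 0.0144] x 0.006 0.013
None -0.04 6 y-: [-0.0031 -0.0021] y+: [0.0013 0.0029] x 0.011 0.011
None -0.03 4 y-: [-0.0054 -0.0054] y+: [0.0015 0.0021] x 0.004 0.012
None -0.02 608 y-: [-0.0067 -0.0004] y+: [0.0002 0.0077] x -0.005 0.016
None -0.01 159 y-: [-0.0123 -0.0003] y+: [0.0003 0.0116] x 0.003 0.03
None 0 8094 y-: [-0.0685 -0.003 ] y+: [0.003  0.0687] x -0.013 0.03
```

```bash
python3 - <<'E'
from h import *
from scipy.spatial.transform import Rotation as Ro
for k,tp,lim in (("w1",[.4395,-.3898,.2036],.036),("w2",[.4078,-.3437,.168],.008)):
    d=np.load(f"pics/{k}.npy");m=dict(np.load(f"pics/{k}m.npz"))
    P=wcloud(d,m); L=(P-tp)@Ro.from_euler("xyz",[180,0,169.2],degrees=True).as_matrix()
    ok=(d>0)&(np.abs(L[...,1])<.06)&(np.abs(L[...,1])>lim)&(np.abs(L[...,0])<.03)&(L[...,2]<.02)&(L[...,2]>-.1)
    q=L[ok]; print(k,np.sort(q[:,2])[-8:].round(4)); 
    e=q[(q[:,2]>-.05)]; print(np.histogram(e[:,2],8), e[:,0].min(),e[:,0].max())
    C=-m["R"].T@m["t"]; print("cam in tool",((C-tp)@Ro.from_euler("xyz",[180,0,169.2],degrees=True).as_matrix()).round(4))
    # ends seen in image: topmost rows of finger
    v,u=np.where(ok&(L[...,2]>-.05)); print(v.min(),u[v.argmin()])
from plant import ctrl
print([a for a in dir(ctrl) if a[0]!='_'])
E
```

```text
w1 [-0.0394 -0.0393 -0.0393 -0.0392 -0.0392 -0.0392 -0.039  -0.0389]
(array([ 90, 101,  97,  99,  51,  40,  48,  29]), array([-0.04998454, -0.04860157, -0.0472186 , -0.04583563, -0.04445267,
       -0.0430697 , -0.04168673, -0.04030376, -0.03892079])) -0.008996452332663675 0.013255019984540666
cam in tool [ 0.0775 -0.0007 -0.198 ]
234 252
w2 [-0.0386 -0.0386 -0.0385 -0.0383 -0.0383 -0.0381 -0.0379 -0.0376]
(array([ 48,  62,  87, 109,  67,  27,  19,  14]), array([-0.04999627, -0.0484405 , -0.04688474, -0.04532897, -0.0437732 ,
       -0.04221743, -0.04066167, -0.0391059 , -0.03755013])) -0.007651734708453952 0.012267028967197368
cam in tool [ 0.0774  0.0007 -0.1959]
235 303
['PlanningError', 'get_obs', 'tcp_to_grasp']
```

The wrist depth shows the real fingertips about 38 mm short of the reported TCP, so the fingers closed above the block. From here I'll use tip z = TCP z + 0.038, and check force on the way down.

```bash
python3 -m crank '[[[0,0,0],[0,0,0],0],[[0,0,0],[0,0,0],0],[[0,0,0],[0,0,0],0],[[0,0,0],[0,0,0],0],[[0,0,0],[0,0,0],0],[[0,0,-0.012],[0,0,0],0],[[0,0,-0.012],[0,0,0],0],[[0,0,-0.012],[0,0,0],0],[[0,0,0],[0,0,0],0],[[0,0,0],[0,0,0],0]]'
```

```text
clock: 6.1
tool_pos: [0.4934, -0.343, -0.0274]
orientation: [180.0, -0.1, 168.9]
force: [-0.7, 0.2, 0.4]
opening: 0.0438
gripper_force: 0.0
```

```bash
python3 -m crank '[[[0,0,0],[0,0,0],-1],[[0,0,0],[0,0,0],-1],[[0,0,0],[0,0,0],-1],[[0,0,0],[0,0,0],-1],[[0,0,0],[0,0,0],-1]]'
```

```text
clock: 6.6
tool_pos: [0.4941, -0.3432, -0.0262]
orientation: [-180.0, 0.0, 168.9]
force: [-0.7, 0.2, 2.3]
opening: 0.0158
gripper_force: 30.0
```

Gripped at 15.8 mm with 30 N. I'll lift, carry and turn it to face the tray.

```bash
python3 -m crank '[[[0,0,0.02],[0,0,0],-1],[[0,0,0.03],[0,0,8.34],-1],[[0,0,0.04],[0,0,8.34],-1],[[0,0,0.036],[0,0,8.34],-1],[[-0.008,0.029,0],[0,0,8.34],-1],[[-0.008,0.029,0],[0,0,8.34],-1],[[-0.008,0.029,0],[0,0,8.34],-1],[[-0.008,0.029,0],[0,0,8.34],-1],[[-0.008,0.029,0],[0,0,8.34],-1],[[-0.008,0.029,0],[0,0,8.34],-1],[[-0.008,0.029,0],[0,0,8.34],-1],[[-0.008,0.029,0],[0,0,8.34],-1]]' && python3 -m crank '[[[0,0,0],[0,0,8.34],-1],[[0,0,0],[0,0,8.34],-1],[[0,0,0],[0,0,8.34],-1],[[0,0,0],[0,0,8.34],-1],[[0,0,0],[0,0,8.34],-1],[[0,0,0],[0,0,8.34],-1],[[0,0,0],[0,0,8.34],-1],[[0,0,0],[0,0,8.34],-1],[[0,0,0],[0,0,8.34],-1],[[0,0,0],[0,0,8.34],-1],[[0,0,0],[0,0,8.34],-1],[[0,0,0],[0,0,0],-1]]'
python3 - <<'E'
from h import *
I,d=imaging.snapshot("wrist"); m=imaging.camera_model("wrist"); cv2.imwrite("pics/w4.png",I); np.save("pics/w4.npy",d); np.savez("pics/w4m.npz",**m)
print(ctrl.get_obs()["joint_pos"].round(1))
E
```

```text
clock: 7.8
tool_pos: [0.4294, -0.1101, 0.0995]
orientation: [-180.0, 0.0, -99.1]
force: [0.1, 0.9, -0.5]
opening: 0.0159
gripper_force: 30.0
clock: 9.0
tool_pos: [0.4298, -0.1111, 0.0995]
orientation: [-180.0, -0.0, -7.5]
force: [0.2, 1.2, -0.4]
opening: 0.0158
gripper_force: 30.0
[ 11.1   3.1 -34.4  -0.  -52.5  71.1]
```

View pics/w4.png

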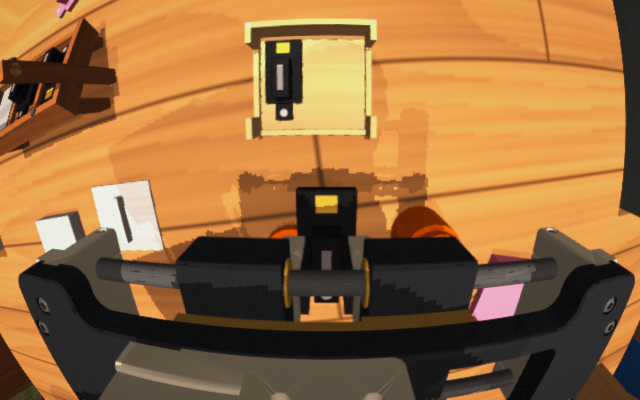

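The wrist view shows the tray straight ahead at (311,80), square with the tool. The set holder is at (284,80) with its lug down-image (lip side). The held holder is at (326,230) with its tag towards the wall end, which is correct. The separator is at (128,215).

```bash
python3 - <<'E'
from h import *
I=cv2.imread("pics/w4.png");d=np.load("pics/w4.npy");m=dict(np.load("pics/w4m.npz"));P=wcloud(d,m)
H=cv2.cvtColor(I,cv2.COLOR_BGR2HSV).astype(int)
print("bench",np.median(P[145:165,280:360][...,2]), "floor",np.median(P[60:120,320:360][...,2]))
holder(I,P,(262,35,305,122),d>0,.004)
b=np.s_[12:145,238:385]; h=H[b];p=P[b];ok=d[b]>0
f=lambda q:cv2.minAreaRect(q[:,:2].astype(np.float32))
for lo,hi in((.0055,.05),(.036,.05),(.007,.0155)):
    mm=ok&(p[...,2]>lo)&(p[...,2]<hi)&(h[...,0]>19)&(h[...,0]<36)
    mm=cv2.morphologyEx(mm.astype(np.uint8),cv2.MORPH_OPEN,np.ones((2,2)))>0
    print(lo,mm.sum(),f(p[mm]))
# corner posts tops : clusters
mm=(ok&(p[...,2]>.036)&(h[...,0]>19)&(h[...,0]<36)).astype(np.uint8)
n,l,st,c=cv2.connectedComponentsWithStats(mm)
for i in range(1,n):
    if st[i,4]>15: q=p[l==i]; print("hi part",st[i],f(q),np.median(q[:,2]))
print("held");holder(I,P,(290,183,362,262),(d>0)&(P[...,2]<.17)&(P[...,2]>.11),.126)
b=np.s_[175:255,85:170]; h=H[b];p=P[b];ok=(d[b]>0)
k=ok&(h[...,1]<60)&(h[...,2]>120)&(p[...,2]<.03);n,l,st,_=cv2.connectedComponentsWithStats(k.astype(np.uint8));k=l==1+st[1:,4].argmax()
q=p[k];print("sep",f(q)); q=p[ok&(p[...,2]>.011)&(p[...,2]<.03)&(np.hypot(p[...,0]-.43,p[...,1]-.13)<.05)];print("fin",len(q),f(q),np.median(q[:,2]))
E
```

```text
bench -7.769488459704905e-05 floor 0.003887131626349017
all ((0.5397781133651733, -0.08698809891939163), (0.0342249795794487, 0.07465144246816635), 82.1525650024414)
block ((0.5396049618721008, -0.08698385208845139), (0.016535338014364243, 0.03652021288871765), 83.39543151855469) ztop 0.031762088531829887
yel [ 0.5649 -0.0897  0.0126]
0.0055 2800 ((0.5378267765045166, -0.11227212846279144), (0.12587100267410278, 0.11493478715419769), 82.41375732421875)
0.036 1249 ((0.5378267765045166, -0.11227212846279144), (0.12587100267410278, 0.11493478715419769), 82.41375732421875)
0.007 1519 ((0.5268692970275879, -0.1131901890039444), (0.11047269403934479, 0.08837675303220749), 81.86508178710938)
hi part [   6    7  133   24 1002] ((0.5750783681869507, -0.11768925189971924), (0.10842374712228775, 0.018615838140249252), 82.08956146240234) 0.04375457584125739
hi part [132 104   7  22 130] ((0.48712220788002014, -0.15789423882961273), (0.005273078568279743, 0.017443334683775902), 82.864013671875) 0.04390955540067612
hi part [  8 106   7  21 120] ((0.5006092190742493, -0.056009385734796524), (0.004796161316335201, 0.016935905441641808), 80.78398132324219) 0.04383283800807464
held
all ((0.4459192156791687, -0.11360965669155121), (0.03370722383260727, 0.03428320586681366), 82.3275375366211)
block ((0.436150461435318, -0.11232320219278336), (0.02531939372420311, 0.014512698166072369), 81.7341537475586) ztop 0.1536752692503266
yel [ 0.4567 -0.1148  0.1347]
sep ((0.4291320741176605, 0.13009054958820343), (0.09608478099107742, 0.08367890119552612), 86.08806610107422)
fin 337 ((0.4292270839214325, 0.12793207168579102), (0.009535899385809898, 0.05614439398050308), 86.76168823242188) 0.015506084873402038
```

```bash
python3 -m crank '[[[0.034,-0.009,0],[0,0,-0.2],-1],[[0.034,-0.009,0],[0,0,0],-1],[[0.033,-0.009,0],[0,0,0],-1],[[0,0,-0.03],[0,0,0],-1],[[0,0,-0.03],[0,0,0],-1],[[0,0,-0.02],[0,0,0],-1],[[0,0,0],[0,0,0],-1],[[0,0,0],[0,0,0],-1]]'
```

```text
clock: 9.85
tool_pos: [0.531, -0.1382, 0.0197]
orientation: [180.0, 0.0, -8.0]
force: [1.2, -0.0, 0.3]
opening: 0.0159
gripper_force: 30.0
```

```bash
python3 -m crank '[[[0,0,-0.016],[0,0,0],-1],[[0,0,-0.015],[0,0,0],-1],[[0,0,-0.008],[0,0,0],-1],[[0,0,-0.002],[0,0,0],-1],[[0,0,0],[0,0,0],-1]]' && python3 -m crank '[[[0,0,0],[0,0,0],-0.4],[[0,0,0],[0,0,0],-0.4],[[0,0,0],[0,0,0],-0.4],[[0,0,0.02],[0,0,0],-0.4],[[0,0,0.03],[0,0,0],-0.4],[[0,0,0.04],[0,0,0],-0.4],[[-0.02,0.02,0.03],[0,0,0],-0.4],[[-0.035,0.035,0],[0,0,0],-0.4],[[-0.025,0.035,0],[0,0,0],-0.4],[[0,0,0],[0,0,0],-0.4]]'
python3 - <<'E'
from h import *
I,d=imaging.snapshot("wrist"); m=imaging.camera_model("wrist"); cv2.imwrite("pics/w5.png",I); np.save("pics/w5.npy",d); np.savez("pics/w5m.npz",**m);P=wcloud(d,m)
H=cv2.cvtColor(I,cv2.COLOR_BGR2HSV).astype(int); o=d>0
T=np.array([.5346,-.1124]);a=np.radians(-7.7);ex=np.array([np.cos(a),np.sin(a)]);ey=np.array([-ex[1],ex[0]])
L=np.stack([(P[...,:2]-T)@ex,(P[...,:2]-T)@ey],-1)
f=lambda q:cv2.minAreaRect(q.astype(np.float32))
for y0,n in((26,"set"),(-26,"new")):
    z=P[...,2]; mm=o&(abs(L[...,0])<.044)&(abs(L[...,1]-y0/1e3)<.022)&(z>.027)&(z<.036); q=L[mm]
    print(n,mm.sum(),np.round(f(q)[0],4),np.round(f(q)[1],4),f(q)[2],np.median(z[mm]))
    ye=o&(abs(L[...,0])<.044)&(abs(L[...,1]-y0/1e3)<.022)&(z>.009)&(z<.017)&(H[...,1]>150)&(H[...,0]>18)&(H[...,0]<34)&(H[...,2]>150); print("yel",L[ye].mean(0).round(4))
E
```

```text
clock: 10.35
tool_pos: [0.5315, -0.1381, -0.0209]
orientation: [-180.0, -0.1, -7.9]
force: [-0.2, -0.2, -1.3]
opening: 0.016
gripper_force: 30.0
clock: 11.35
tool_pos: [0.4484, -0.0457, 0.0992]
orientation: [-179.9, -0.1, -7.7]
force: [1.2, -0.3, -0.1]
opening: 0.026
gripper_force: 0.0
set 797 [0.0038 0.0264] [0.0361 0.0164] 0.0957387238740921 0.032129517886397715
yel [0.0336 0.0264]
new 742 [ 0.0087 -0.029 ] [0.0236 0.0612] 76.08650970458984 0.032035546870584575
yel [ 0.0272 -0.0268]
```

The second holder is in place and level: its block top is at 0.032 and it sits at tray y ≈ -0.027. Now the separator.

```bash
python3 -m crank '[[[0,0.025,0],[0,0,4.7],-0.4],[[0,0.025,0],[0,0,0],-0.4],[[0,0.025,0],[0,0,0],-0.4],[[0,0,0],[0,0,0],-0.4],[[0,0,0],[0,0,0],-0.4]]'
python3 - <<'E'
from h import *
I,d=imaging.snapshot("wrist"); m=imaging.camera_model("wrist"); cv2.imwrite("pics/w6.png",I);P=wcloud(d,m);np.save("pics/w6.npy",d); np.savez("pics/w6m.npz",**m)
z=P[...,2];near=(d>0)&(np.hypot(P[...,0]-.43,P[...,1]-.13)<.075)
f=lambda q:cv2.minAreaRect(q[:,:2].astype(np.float32))
H=cv2.cvtColor(I,cv2.COLOR_BGR2HSV)
k=near&(z>-.005)&(z<.025)&(H[...,1]<70)&(H[...,2]>110);k=cv2.morphologyEx(k.astype(np.uint8),cv2.MORPH_OPEN,np.ones((3,3)))>0
v,u=np.where(k);print("px",u.min(),u.max(),v.min(),v.max());print("sep",k.sum(),f(P[k]),np.median(z[k]))
for lo in(.009,.012):
    k2=near&(z>lo)&(z<.025)&(np.hypot(P[...,0]-.43,P[...,1]-.13)<.04);print("fin",k2.sum(),f(P[k2]),np.median(z[k2]))
E
```

```text
clock: 11.9
tool_pos: [0.4513, 0.0269, 0.0984]
orientation: [180.0, 0.0, -3.1]
force: [-0.1, 0.0, -0.1]
opening: 0.0262
gripper_force: 0.0
px 186 272 177 237
sep 4826 ((0.436989426612854, 0.12792405486106873), (0.09120839089155197, 0.06503327935934067), 87.06492614746094) 0.0038902533798419155
fin 412 ((0.431787371635437, 0.12804733216762543), (0.009133817628026009, 0.04875539615750313), 85.95783233642578) 0.015418364332055429
fin 364 ((0.4327846169471741, 0.12797686457633972), (0.009133817628026009, 0.04675593599677086), 85.95783233642578) 0.015637761042663848
```

```bash
python3 -m crank '[[[-0.007,0.034,0],[0,0,0.1],-0.4],[[-0.007,0.034,0],[0,0,0],-0.4],[[-0.008,0.034,0],[0,0,0],-0.4],[[0,0,-0.03],[0,0,0],-0.4],[[0,0,-0.035],[0,0,0],-0.4],[[0,0,-0.035],[0,0,0],-0.4],[[0,0,0],[0,0,0],-0.4],[[0,0,0],[0,0,0],-0.4]]'
```

```text
clock: 12.75
tool_pos: [0.4291, 0.128, -0.0014]
orientation: [179.9, 0.1, -3.1]
force: [-0.1, -0.3, 0.3]
opening: 0.0262
gripper_force: 0.0
```

```bash
python3 -m crank '[[[0,0.0005,-0.015],[0,0,0],-0.4],[[0,0,-0.012],[0,0,0],-0.4],[[0,0,-0.003],[0,0,0],-0.4],[[0,0,0],[0,0,0],-0.4],[[0,0,0],[0,0,0],-0.4]]'
```

```text
clock: 13.25
tool_pos: [0.4298, 0.1299, -0.0304]
orientation: [-179.9, -0.1, -3.0]
force: [-0.3, 1.2, 0.5]
opening: 0.026
gripper_force: 0.0
```

```bash
python3 -m crank '[[[0,0,0],[0,0,0],-1],[[0,0,0],[0,0,0],-1],[[0,0,0],[0,0,0],-1],[[0,0,0],[0,0,0],-1],[[0,0,0],[0,0,0],-1]]'
```

```text
clock: 13.75
tool_pos: [0.4291, 0.1295, -0.0313]
orientation: [-180.0, -0.0, -3.0]
force: [-1.7, -0.7, 6.4]
opening: 0.0072
gripper_force: 30.0
```

```bash
python3 -m crank '[[[0,0,0.015],[0,0,0],-1],[[0,0,0.03],[0,0,0],-1],[[0,0,0.04],[0,0,0],-1],[[0,0,0.045],[0,0,0],-1],[[0,-0.038,0],[0,0,-2.7],-1],[[0,-0.038,0],[0,0,-2],-1],[[0,-0.038,0],[0,0,0],-1],[[0,-0.038,0],[0,0,0],-1],[[0,-0.038,0],[0,0,0],-1],[[-0.003,-0.0375,0],[0,0,0],-1],[[0,0,0],[0,0,0],-1],[[0,0,0],[0,0,0],-1]]'
cat > w7.py <<'E'
from h import *
from scipy.spatial.transform import Rotation as Ro
o=ctrl.get_obs();I,d=imaging.snapshot("wrist"); m=imaging.camera_model("wrist"); cv2.imwrite("pics/w7.png",I);P=wcloud(d,m);np.save("pics/w7.npy",d); np.savez("pics/w7m.npz",**m)
tp=o["tool_pos"];z=P[...,2];H=cv2.cvtColor(I,cv2.COLOR_BGR2HSV);print(tp,o["orientation"])
f=lambda q:tuple(np.round(np.r_[cv2.minAreaRect(q[:,:2].astype(np.float32))[0],cv2.minAreaRect(q[:,:2].astype(np.float32))[1],cv2.minAreaRect(q[:,:2].astype(np.float32))[2]],4))
k=(d>0)&(abs(z-(tp[2]+.035))<.006)&(np.hypot(P[...,0]-tp[0],P[...,1]-tp[1])<.08)&(H[...,1]<80)
k=cv2.morphologyEx(k.astype(np.uint8),cv2.MORPH_OPEN,np.ones((3,3)))>0
L=(P-tp)@Ro.from_euler("xyz",o["orientation"],degrees=True).as_matrix()
q=L[k];print("plate px",k.sum(),f(P[k]),"tool frame x max",np.percentile(q[:,0],[99,99.8]),"y",q[:,1].min(),q[:,1].max(),"z med",np.median(q[:,2]))
A=np.c_[q[:,:2],np.ones(len(q))];print("tilt",np.linalg.lstsq(A,q[:,2],rcond=None)[0])
tr=(d>0)&(z>.036)&(z<.05)&(abs(P[...,0]-.535)<.075)&(abs(P[...,1]+.112)<.075)
n,l,st,c=cv2.connectedComponentsWithStats(tr.astype(np.uint8))
for i in range(1,n):
    if st[i,4]>40: print("hi part",st[i],f(P[l==i]),np.median(z[l==i]).round(4))
E
python3 w7.py
```

```text
clock: 14.95
tool_pos: [0.4254, -0.0989, 0.0981]
orientation: [180.0, 0.0, -7.9]
force: [-0.8, 0.1, -1.2]
opening: 0.0074
gripper_force: 30.0
[ 0.42539665 -0.09891543  0.09812067] [ 1.79995893e+02  3.75359568e-02 -7.89516358e+00]
plate px 9454 (np.float64(0.4251), np.float64(-0.0986), np.float64(0.0919), np.float64(0.0833), np.float64(82.2323)) tool frame x max [0.04081668 0.04107006] y -0.04633812421860574 0.045600355145789966 z med -0.035190622043160896
tilt [ 0.00078401 -0.00045153 -0.03523097]
hi part [ 256   11  134   26 1323] (np.float64(0.5755), np.float64(-0.1158), np.float64(0.1086), np.float64(0.0191), np.float64(82.8648)) 0.0437
hi part [382 109   9  22 166] (np.float64(0.4874), np.float64(-0.1569), np.float64(0.0053), np.float64(0.0181), np.float64(80.4763)) 0.0438
hi part [258 110   9  22 177] (np.float64(0.5006), np.float64(-0.0551), np.float64(0.0056), np.float64(0.018), np.float64(82.6088)) 0.0435
```

The plate is fully visible and centred in the hand (91.9 x 83.3 mm). I'll move it over the tray.

```bash
python3 -m crank '[[[0.0366,-0.0042,0],[0,0,0.3],-1],[[0.0365,-0.0042,0],[0,0,0],-1],[[0.0365,-0.0042,0],[0,0,0],-1],[[0,0,-0.035],[0,0,0],-1],[[0,0,-0.025],[0,0,0],-1],[[0,0,-0.013],[0,0,0],-1],[[0,0,0],[0,0,0],-1],[[0,0,0],[0,0,0],-1],[[0,0,0],[0,0,0],-1]]'
```

```text
clock: 15.9
tool_pos: [0.5367, -0.1103, 0.0269]
orientation: [-180.0, -0.1, -7.4]
force: [0.5, 0.2, 0.2]
opening: 0.0073
gripper_force: 30.0
```

```bash
python3 -m crank '[[[-0.001,-0.0008,0],[0,0,0],-1],[[0,0,0],[0,0,0],-1]]'; python3 -m crank '[[[0,0,-0.008],[0,0,0],-1],[[0,0,0],[0,0,0],-1]]';python3 w7.py
```

```text
clock: 16.1
tool_pos: [0.5349, -0.1115, 0.0264]
orientation: [-180.0, -0.1, -7.4]
force: [0.5, 0.6, -0.4]
opening: 0.0073
gripper_force: 30.0
clock: 16.3
tool_pos: [0.5338, -0.1116, 0.0166]
orientation: [180.0, 0.1, -7.5]
force: [-0.5, -0.0, -1.6]
opening: 0.0075
gripper_force: 30.0
[ 0.5337722  -0.11157477  0.01657085] [ 1.79998239e+02  6.37473397e-02 -7.47044062e+00]
plate px 9441 (np.float64(0.5334), np.float64(-0.1117), np.float64(0.0923), np.float64(0.0833), np.float64(82.5697)) tool frame x max [0.04074479 0.0409647 ] y -0.046031805911092474 0.04627047647115141 z med -0.03530175134151192
tilt [ 0.0018871  -0.00054008 -0.03535555]
hi part [ 232  154  189   34 2464] (np.float64(0.5756), np.float64(-0.1171), np.float64(0.1083), np.float64(0.0185), np.float64(82.7284)) 0.0439
```

```bash
python3 -m crank '[[[0.0012,-0.0002,0],[0,0,0.1],-1],[[0,0,-0.004],[0,0,0],-1],[[0,0,-0.004],[0,0,0],-1],[[0,0,-0.004],[0,0,0],-1],[[0,0,-0.003],[0,0,0],-1],[[0,0,0],[0,0,0],-1],[[0,0,0],[0,0,0],-1]]'
```

```text
clock: 17.05
tool_pos: [0.5356, -0.1117, 0.0023]
orientation: [180.0, 0.0, -7.3]
force: [0.2, 0.8, -0.4]
opening: 0.0075
gripper_force: 30.0
```

```bash
python3 -m crank '[[[0,0,-0.0015],[0,0,0],-1],[[0,0,0],[0,0,0],-1],[[0,0,0],[0,0,0],-0.5],[[0,0,0],[0,0,0],-0.5],[[0,0,0],[0,0,0],-0.5],[[0,0,0.02],[0,0,0],-0.5],[[0,0,0.035],[0,0,0],-0.5],[[-0.035,0.005,0.04],[0,0,0],-0.5],[[-0.035,0.005,0.01],[0,0,0],-0.5],[[-0.035,0.005,0],[0,0,0],-0.5],[[0,0,0],[0,0,0],-0.5],[[0,0,0],[0,0,0],-0.5]]'
cat > w8.py <<'E'
from h import *
o=ctrl.get_obs();I,d=imaging.snapshot("wrist"); m=imaging.camera_model("wrist"); cv2.imwrite("pics/w8.png",I);P=wcloud(d,m)
T=np.array([.5349,-.1117]);a=np.radians(-7.5);ex=np.array([np.cos(a),np.sin(a)]);ey=np.array([-ex[1],ex[0]])
L=np.stack([(P[...,:2]-T)@ex,(P[...,:2]-T)@ey,P[...,2]],-1);z=L[...,2];H=cv2.cvtColor(I,cv2.COLOR_BGR2HSV)
ins=(d>0)&(abs(L[...,0])<.055)&(abs(L[...,1])<.06)
f=lambda q:[np.round(x,4) for x in cv2.minAreaRect(q[:,:2].astype(np.float32))]
al=H[...,1]<80
k=ins&al&(z>.03)&(z<.042);k=cv2.morphologyEx(k.astype(np.uint8),cv2.MORPH_OPEN,np.ones((3,3)))>0
q=L[k];print("plate",len(q),f(q),np.median(q[:,2]),"slope",np.linalg.lstsq(np.c_[q[:,:2],np.ones(len(q))],q[:,2],rcond=None)[0].round(4))
q=L[ins&al&(z>.043)&(abs(L[...,0])<.035)&(abs(L[...,1])<.015)];
if len(q):print("fin",len(q),f(q),np.median(q[:,2]))
q=L[ins&~al&(z>.04)&(z<.05)&((L[...,0]>.03)|(L[...,0]<-.03))];print("tray hi",f(q),q.min(0),q.max(0))
E
python3 w8.py
```

```text
clock: 18.25
tool_pos: [0.433, -0.0969, 0.1042]
orientation: [-180.0, -0.1, -7.3]
force: [0.7, 0.1, 0.1]
opening: 0.0219
gripper_force: 0.0
plate 9515 [array([ 0.0007, -0.0001]), array([0.0843, 0.0924]), np.float64(0.1473)] 0.03560574221604012 slope [-0.0011 -0.0004  0.0356]
fin 679 [array([ 0.0004, -0.    ]), array([0.0545, 0.0081]), np.float64(0.2819)] 0.04757176705484974
tray hi [array([ 0.0002, -0.0002]), array([0.1001, 0.109 ]), np.float64(0.2766)] [-0.04998152 -0.05489949  0.04000186] [0.05050185 0.05443011 0.04601463]
```

The plate is level and centred: underside 0.032, offset under 1 mm, fin up. Next I'll raise, tilt the tool to the shelf slope and look from the open side.

```bash
python3 -m crank '[[[0,0,0.045],[0,0,3],-0.3],[[0,0,0.045],[0,0,3],-0.3],[[0,0,0.045],[0,0,3.1],-0.3],[[0.036,0.038,0],[-0.11,3.58,0],-0.3],[[0.036,0.038,0],[-0.11,3.58,0],-0.3],[[0.036,0.038,0],[-0.11,3.58,0],-0.3],[[0.036,0.038,0],[-0.11,3.58,0],-0.3],[[0.036,0.038,0],[-0.11,3.58,0],-0.3],[[0.036,0.038,0],[-0.11,3.58,0],-0.3],[[0.036,0.038,0],[-0.11,3.58,0],-0.3],[[0.036,0.038,0],[-0.11,3.58,0],-0.3]]'
python3 - <<'E'
from h import *
o=ctrl.get_obs();I,d=imaging.snapshot("wrist"); m=imaging.camera_model("wrist"); cv2.imwrite("pics/w9.png",I);np.save("pics/w9.npy",d); np.savez("pics/w9m.npz",**m)
print(o["joint_pos"].round(1),o["tool_pos"],o["orientation"])
E
```

```text
clock: 19.4
tool_pos: [0.7033, 0.1879, 0.2359]
orientation: [180.0, 28.2, 1.7]
force: [0.8, 0.4, -0.0]
opening: 0.0307
gripper_force: 0.0
[  23.9   46.5   50.4  -11.8 -119.7   64.3] [0.70334728 0.18791318 0.2359205 ] [179.9680627   28.15834445   1.70590034]
```

View pics/w9.png

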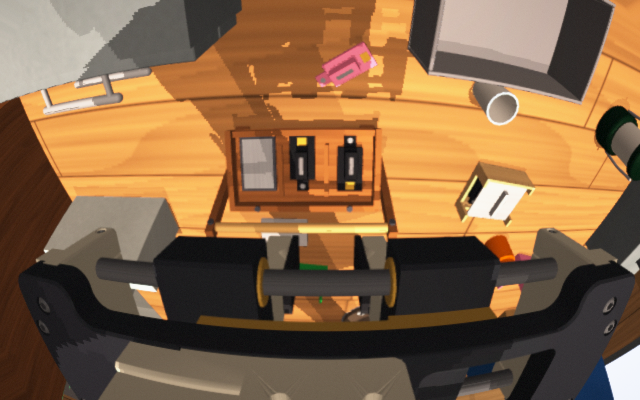

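The wrist view shows the mirror at (258,163) and the middle holder at (302,163) with its tag up-image (downslope), lug upslope. The right holder is at (349,163) with its lug downslope. The bar is at row 228.

```bash
python3 - <<'E'
from h import *
I=cv2.imread("pics/w9.png");d=np.load("pics/w9.npy");m=dict(np.load("pics/w9m.npz"));P=wcloud(d,m)
H=cv2.cvtColor(I,cv2.COLOR_BGR2HSV).astype(int);z=P[...,2]
b=np.s_[218:240,215:272];br=P[b][(d[b]>0)&(P[b][...,2]>.13)&(P[b][...,2]<.155)];b=np.s_[222:236,300:385];
r=P[218:240,215:395][(d[218:240,215:395]>0)&(z[218:240,215:395]>.138)&(z[218:240,215:395]<.152)&(H[218:240,215:395,0]>18)&(H[218:240,215:395,0]<40)]
l=cv2.fitLine(r[:,:2].astype(np.float32),cv2.DIST_HUBER,0,.01,.01).ravel();print("bar",len(r),l,np.degrees(np.arctan2(l[1],l[0])),r.min(0),r.max(0))
# floor strips plane: brown pixels within box floor
b=np.s_[132:196,230:376];h=H[b];p=P[b];k=(d[b]>0)&(h[...,2]>55)&(h[...,1]>110)&(h[...,0]<18)
q=p[k]; 
for _ in range(6):
    A=np.c_[q[:,:2],np.ones(len(q))];c=np.linalg.lstsq(A,q[:,2],rcond=None)[0];e=q[:,2]-A@c;q=q[abs(e)<max(.0025,1.5*e.std())]
print("plane",len(q),c,"lean",np.degrees(np.arctan(np.hypot(*c[:2]))),"dir",np.degrees(np.arctan2(-c[1],-c[0])))
a=np.radians(1.8);lean=.5
eu=np.array([np.cos(a)*np.cos(lean),np.sin(a)*np.cos(lean),-np.sin(lean)]) # downslope
n=np.array([np.cos(a)*np.sin(lean),np.sin(a)*np.sin(lean),np.cos(lean)]);ey=np.cross(n,eu)
B=np.stack([eu,ey,n],1)
print("floor n:",np.median(q@n))
for nm,(x0,y0,x1,y1) in dict(mid=(286,128,318,196),right=(335,128,364,196)).items():
    h=H[y0:y1,x0:x1];p=P[y0:y1,x0:x1];L=p@B;ok=d[y0:y1,x0:x1]>0
    dk=ok&(h[...,2]<75)
    nn=L[...,2]-np.median(q@n)
    blk=L[dk&(nn>.022)&(nn<.034)]; ye=L[ok&(h[...,0]>18)&(h[...,0]<35)&(h[...,1]>150)&(h[...,2]>120)&(nn>.003)]
    R=cv2.minAreaRect(blk[:,:2].astype(np.float32))
    print(nm,len(blk),R,"n top",np.median(blk[:,2]),"yel",ye.mean(0).round(4) if len(ye) else None)
    ctr=B@np.array([*R[0],np.median(blk[:,2])-.028]); print("  origin world",ctr.round(4))
E
```

```text
bar 265 [ 0.05791624 -0.9983215   0.59653765  0.14578158] -86.67978 [0.59133526 0.11689017 0.13800075] [0.60073947 0.22020382 0.14039644]
plane 2669 [-0.53744937 -0.00873519  0.3623432 ] lean 28.258934364012905 dir 0.9311490551981497
floor n: 0.32375608162438113
mid 249 ((0.5257546305656433, 0.20123618841171265), (0.0360468327999115, 0.015564071014523506), 0.04152316227555275) n top 0.351210926493101 yel [0.5553 0.2015 0.332 ]
  origin world [0.6097 0.2205 0.0316]
right 248 ((0.5258139967918396, 0.13747535645961761), (0.03604808822274208, 0.015588615089654922), 0.941045880317688) n top 0.3516303702036212 yel [0.4983 0.1369 0.3329]
  origin world [0.612  0.1568 0.0319]
```

```bash
python3 -m crank '[[[0,0,0],[0,0.4,0],-0.3],[[-0.005,0.017,-0.014],[0,0,0],-0.3],[[-0.013,0.017,-0.033],[0,0,0],-0.3],[[-0.013,0,-0.033],[0,0,0],-0.3],[[-0.013,0,-0.033],[0,0,0],-0.3],[[0,0,0],[0,0,0],-0.3],[[0,0,0],[0,0,0],-0.3]]'
```

```text
clock: 20.15
tool_pos: [0.658, 0.2196, 0.1273]
orientation: [-180.0, 28.2, 1.7]
force: [1.6, -0.3, 1.7]
opening: 0.0305
gripper_force: 0.0
```

```bash
python3 -m crank '[[[-0.0155,0.001,-0.031],[0,0.4,0],-0.3],[[-0.0155,0,-0.031],[0,0,0],-0.3],[[-0.0155,0,-0.031],[0,0,0],-0.3],[[0,0,0],[0,0,0],-0.3],[[0,0,0],[0,0,0],-0.3]]'
```

```text
clock: 20.65
tool_pos: [0.6132, 0.2213, 0.0351]
orientation: [-179.9, 28.5, 1.7]
force: [1.2, 0.4, 1.0]
opening: 0.0305
gripper_force: 0.0
```

Next, down to the grasp, then close.

```bash
python3 -m crank '[[[-0.008,-0.0005,-0.0135],[0,0,0],-0.3],[[-0.008,0,-0.013],[0,0,0],-0.3],[[0,0,0],[0,0,0],-0.3],[[0,0,0],[0,0,0],-0.3]]' && python3 -m crank '[[[0,0,0],[0,0,0],-1],[[0,0,0],[0,0,0],-1],[[0,0,0],[0,0,0],-1],[[0,0,0],[0,0,0],-1]]'
```

```text
clock: 21.05
tool_pos: [0.5989, 0.2215, 0.0101]
orientation: [-179.8, 28.3, 1.8]
force: [1.7, 1.1, 7.5]
opening: 0.0304
gripper_force: 3.7
clock: 21.45
tool_pos: [0.599, 0.2202, 0.0101]
orientation: [-179.9, 28.3, 1.7]
force: [4.2, -3.6, 6.4]
opening: 0.016
gripper_force: 31.8
```

```bash
python3 -m crank '[[[0.005,0,0.009],[0,0,0],-1],[[0.012,0,0.022],[0,0,0],-1],[[0.018,0,0.033],[0,0,0],-1],[[0.019,0,0.035],[0,0,0],-1],[[0.019,0,0.035],[0,0,0],-1],[[0.01,-0.01,0.04],[0,0,0],-1],[[0,-0.03,0.03],[0,-3.58,0],-1],[[-0.02,-0.035,0],[0,-3.58,0],-1],[[-0.025,-0.035,0],[0,-3.58,0],-1],[[-0.025,-0.035,0],[0,-3.58,0],-1],[[-0.025,-0.035,0],[0,-3.58,0],-1],[[-0.02,-0.035,0],[0,-3.58,0],-1]]'; python3 -c "
from plant import ctrl; print(ctrl.get_obs()['joint_pos'].round(1))"
```

```text
clock: 22.65
tool_pos: [0.5629, 0.0044, 0.2129]
orientation: [179.5, 6.9, 1.5]
force: [0.3, -0.3, 0.6]
opening: 0.0158
gripper_force: 31.5
[ 19.1  14.   -4.9  -1.6 -77.9  72.8]
```

```bash
python3 -m crank '[[[-0.03,-0.02,0],[0.4,-3.45,0],-1],[[-0.03,-0.02,0],[0,-3.45,0],-1],[[-0.03,-0.02,-0.03],[0,0,-4.5],-1],[[-0.03,-0.02,-0.04],[0,0,-4.5],-1],[[-0.017,-0.021,-0.04],[0,0,0],-1],[[0,0,0],[0,0,0],-1],[[0,0,0],[0,0,0],-1]]'
cat > w10.py <<'E'
from h import *
from scipy.spatial.transform import Rotation as Ro
o=ctrl.get_obs();I,d=imaging.snapshot("wrist"); m=imaging.camera_model("wrist"); cv2.imwrite("pics/w10.png",I);np.save("pics/w10.npy",d);P=wcloud(d,m)
tp=o["tool_pos"];R=Ro.from_euler("xyz",o["orientation"],degrees=True).as_matrix();L=(P-tp)@R
H=cv2.cvtColor(I,cv2.COLOR_BGR2HSV).astype(int)
k=(d>0)&(abs(L[...,0])<.06)&(abs(L[...,1])<.03)&(L[...,2]<.04)&(L[...,2]>-.042)
f=lambda q:[np.round(x,4) for x in cv2.minAreaRect(q[:,:2].astype(np.float32))]
ye=k&(H[...,1]>150)&(H[...,0]>18)&(H[...,0]<35)&(H[...,2]>130)
q=L[k];print(tp,o["orientation"]);print("held: tool-frame",len(q),f(q),q.min(0).round(4),q.max(0).round(4))
print("yel",ye.sum(),L[ye].mean(0).round(4))
b=k&(L[...,0]>.02)&(H[...,2]<70);q=L[b];print("base dark",len(q),f(q),"plane z",np.linalg.lstsq(np.c_[q[:,:2],np.ones(len(q))],q[:,2],rcond=None)[0].round(4),np.percentile(q[:,2],[10,50,90]).round(4))
E
python3 w10.py
```

```text
clock: 23.35
tool_pos: [0.4292, -0.0941, 0.1047]
orientation: [179.7, 0.2, -7.5]
force: [1.5, 0.3, 0.9]
opening: 0.0163
gripper_force: 31.5
[ 0.42922159 -0.09414739  0.10469367] [179.65083433   0.22983569  -7.51707334]
held: tool-frame 2500 [array([-0.0078, -0.0003]), array([0.0758, 0.034 ]), np.float64(0.2737)] [-0.0457 -0.0171 -0.042 ] [ 0.0301  0.0169 -0.0326]
yel 4 [ 0.0262 -0.006  -0.0408]
base dark 959 [array([ 0.0251, -0.0002]), array([0.0101, 0.0332]), np.float64(0.0364)] plane z [ 0.2629 -0.0008 -0.0461] [-0.0406 -0.0397 -0.0364]
```

```bash
cat >> w10.py <<'E'
print("profile")
for x in np.arange(-.05,.044,.004):
    s=(d>0)&(abs(L[...,0]-x)<.002)&(L[...,2]<.04)&(L[...,2]>-.08)
    a=L[s&(abs(L[...,1])<.007)][:,2];c=L[s&(abs(L[...,1])>.0105)&(abs(L[...,1])<.0165)][:,2]
    print(round(x,3),len(a),np.percentile(a,[20,80]).round(4) if len(a)>3 else '',len(c),np.percentile(c,[20,80]).round(4) if len(c)>3 else '')
E
python3 w10.py
```

```text
[ 0.43041117 -0.09366236  0.10530722] [ 1.79674185e+02  1.37916309e-01 -7.47012141e+00]
held: tool-frame 2555 [array([-0.0086, -0.0001]), array([0.0762, 0.0338]), np.float64(0.3897)] [-0.0468 -0.0169 -0.042 ] [ 0.0295  0.0171 -0.0319]
yel 54 [ 0.025  -0.0023 -0.0402]
base dark 906 [array([0.0247, 0.0001]), array([0.0095, 0.0332]), np.float64(0.1813)] plane z [ 0.2864 -0.003  -0.046 ] [-0.0401 -0.0391 -0.0359]
profile
-0.05 0  0 
-0.046 63 [-0.0382 -0.0374] 0 
-0.042 26 [-0.0386 -0.0378] 0 
-0.038 0  0 
-0.034 0  0 
-0.03 0  0 
-0.026 107 [-0.06   -0.0591] 0 
-0.022 148 [-0.0601 -0.0593] 0 
-0.018 52 [-0.0604 -0.0595] 0 
-0.014 0  0 
-0.01 0  0 
-0.006 0  0 
-0.002 93 [-0.06   -0.0592] 0 
0.002 191 [-0.0602 -0.0592] 2 
0.006 210 [-0.06  -0.059] 80 [-0.0609 -0.0573]
0.01 584 [-0.0564 -0.0399] 845 [-0.0727 -0.0464]
0.014 153 [-0.04   -0.0391] 153 [-0.04   -0.0391]
0.018 176 [-0.0411 -0.04  ] 143 [-0.04  -0.039]
0.022 183 [-0.0409 -0.0398] 154 [-0.0399 -0.0388]
0.026 194 [-0.0405 -0.0392] 154 [-0.0399 -0.039 ]
0.03 131 [-0.0391 -0.035 ] 107 [-0.0389 -0.0349]
0.034 0  0 
0.038 0  0 
0.042 0  0
```

View pics/w10.png

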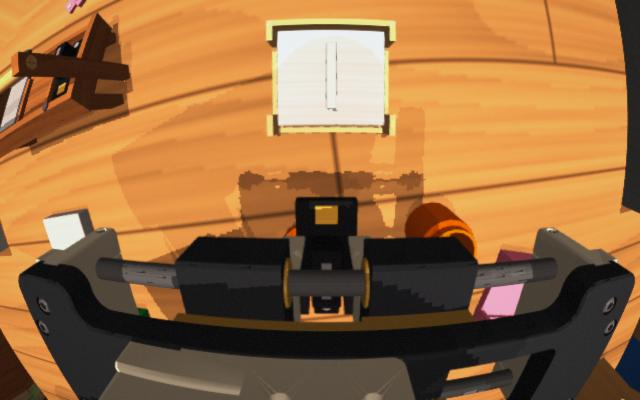

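The holder is held level with its tips on the base. Its origin is 8 mm off along tool -x, and the plate is seated neatly in the tray at (330,78). I'll set it on the plate at tray y ≈ +30, which clears the fin.

```bash
python3 -m crank '[[[0.039,0.0036,0],[0.3,-0.15,0],-1],[[0.039,0.0036,0],[0,0,0],-1],[[0.039,0.0036,-0.02],[0,0,0],-1],[[0,0,-0.03],[0,0,0],-1],[[0,0,-0.025],[0,0,0],-1],[[0,0,0],[0,0,0],-1],[[0,0,0],[0,0,0],-1],[[0,0,0],[0,0,0],-1]]'; python3 -m crank '[[[0,0,0],[0,0,0],-1]]'
```

```text
clock: 24.25
tool_pos: [0.5472, -0.0825, 0.0305]
orientation: [180.0, 0.0, -7.4]
force: [-0.2, 0.1, -1.0]
opening: 0.0159
gripper_force: 31.5
clock: 24.35
tool_pos: [0.5467, -0.0826, 0.0303]
orientation: [-180.0, 0.0, -7.4]
force: [-0.1, 0.1, 0.1]
opening: 0.0159
gripper_force: 31.5
```

Position is good. Lower to TCP z ≈ 0.005.

```bash
python3 -m crank '[[[0,-0.0003,-0.01],[0,0,0],-1],[[0,0,-0.009],[0,0,0],-1],[[0,0,-0.004],[0,0,0],-1],[[0,0,-0.002],[0,0,0],-1],[[0,0,0],[0,0,0],-1],[[0,0,0],[0,0,0],-1]]'
```

```text
clock: 24.95
tool_pos: [0.5445, -0.0834, 0.0044]
orientation: [179.9, 0.3, -7.4]
force: [-7.1, 2.6, 16.6]
opening: 0.0161
gripper_force: 33.5
```

```bash
python3 -m crank '[[[0,0,0.0012],[0,0,0],-1],[[0,0,0],[0,0,0],-1]]'; python3 -m crank '[[[0,0,0],[0,0,0],-0.55],[[0,0,0],[0,0,0],-0.55],[[0,0,0],[0,0,0],-0.55],[[0,0,0.015],[0,0,0],-0.55],[[0,0,0.03],[0,0,0],-0.55],[[0,0,0.04],[0,0,0],-0.55],[[-0.035,0,0.02],[0,0,0],-0.55],[[-0.035,0,0],[0,0,0],-0.55],[[-0.035,0,0],[0,0,0],-0.55],[[0,0,0],[0,0,0],-0.55],[[0,0,0],[0,0,0],-0.55]]'
cat >> w8.py <<'E'
dk=ins&(z>.054)&(z<.07)&(H[...,2]<90)
for s in(1,-1):
    q=L[dk&(s*L[...,1]>.008)]
    if len(q)>60: print("block",s,len(q),f(q),np.median(q[:,2]),"slope",np.linalg.lstsq(np.c_[q[:,:2],np.ones(len(q))],q[:,2],rcond=None)[0].round(3))
    y=L[ins&(H[...,1]>150)&(H[...,0]>18)&(H[...,0]<35)&(H[...,2]>130)&(z>.038)&(z<.05)&(abs(L[...,0])<.04)&(s*L[...,1]>.01)&(s*L[...,1]<.045)]
    if len(y): print("yel",len(y),np.median(y,0).round(4))
E
python3 w8.py
```

```text
clock: 25.15
tool_pos: [0.5453, -0.0832, 0.0045]
orientation: [180.0, 0.2, -7.5]
force: [0.8, 0.4, 0.9]
opening: 0.0157
gripper_force: 32.1
clock: 26.25
tool_pos: [0.44, -0.0832, 0.11]
orientation: [180.0, 0.1, -7.4]
force: [0.8, -0.2, -0.3]
opening: 0.0196
gripper_force: 0.0
plate 6088 [array([ 0.0003, -0.0003]), array([0.0919, 0.0839]), np.float64(89.854)] 0.035770746843133694 slope [-0.0017  0.0036  0.0359]
fin 750 [array([0.0039, 0.0052]), array([0.0613, 0.0184]), np.float64(0.2035)] 0.04754480909143287
tray hi [array([ 0.0007, -0.0003]), array([0.1004, 0.1086]), np.float64(0.2395)] [-0.04933924 -0.05452753  0.04000283] [0.05107544 0.05415632 0.04623059]
block 1 691 [array([-0.0022,  0.0296]), array([0.0345, 0.0165]), np.float64(0.1836)] 0.06365175823004673 slope [-0.008 -0.     0.064]
yel 179 [0.0279 0.0293 0.0447]
```

```bash
python3 -m crank '[[[0,0,0.045],[0,0,3],-0.3],[[0,0,0.045],[0,0,3],-0.3],[[0,0,0.04],[0,0,3.2],-0.3],[[0.033,0.03,0],[-0.11,3.58,0],-0.3],[[0.033,0.03,0],[-0.11,3.58,0],-0.3],[[0.033,0.03,0],[-0.11,3.58,0],-0.3],[[0.033,0.03,0],[-0.11,3.58,0],-0.3],[[0.033,0.03,0],[-0.11,3.58,0],-0.3],[[0.033,0.03,0],[-0.11,3.58,0],-0.3],[[0.033,0.03,0],[-0.11,3.58,0],-0.3],[[0.033,0.03,0],[-0.11,3.58,0],-0.3]]' && python3 -m crank '[[[0,0,0],[0,0,0],-0.3],[[0,0,0],[0,0,0],-0.3],[[0,0,0],[0,0,0],-0.3]]'
cat > w11.py <<'E'
from h import *
from scipy.spatial.transform import Rotation as Ro
o=ctrl.get_obs();m=imaging.camera_model("wrist");I,d=imaging.snapshot("wrist");m2=imaging.camera_model("wrist");cv2.imwrite("pics/w11.png",I);P=wcloud(d,m)
print("drift",-m2["R"].T@m2["t"]+m["R"].T@m["t"]);tp=o["tool_pos"];print(tp,o["orientation"])
H=cv2.cvtColor(I,cv2.COLOR_BGR2HSV).astype(int);z=P[...,2]
a=np.radians(1.8);lean=.5
eu=np.array([np.cos(a)*np.cos(lean),np.sin(a)*np.cos(lean),-np.sin(lean)])
n=np.array([np.cos(a)*np.sin(lean),np.sin(a)*np.sin(lean),np.cos(lean)]);ey=np.cross(n,eu);B=np.stack([eu,ey,n],1);L=P@B
reg=(d>0)&(abs(P[...,0]-.605)<.06)&(z<.12)
q=P[reg&(abs(P[...,1]-.157)<.03)&(H[...,2]>55)&(H[...,1]>110)&(H[...,0]<18)&(z>.015)]
for _ in range(6):
    A=np.c_[q[:,:2],np.ones(len(q))];c=np.linalg.lstsq(A,q[:,2],rcond=None)[0];e=q[:,2]-A@c;q=q[abs(e)<max(.0025,1.5*e.std())]
print("plane",len(q),c,"lean",np.degrees(np.arctan(np.hypot(*c[:2]))),"dir",np.degrees(np.arctan2(-c[1],-c[0])))
dk=reg&(abs(P[...,1]-.157)<.03)&(H[...,2]<75); dk=cv2.morphologyEx(dk.astype(np.uint8),cv2.MORPH_OPEN,np.ones((2,2)))>0
t=np.percentile(L[dk][:,2],96);blk=L[dk&(L[...,2]>t-.004)&(L[...,2]<t+.004)];R=cv2.minAreaRect(blk[:,:2].astype(np.float32));top=np.median(blk[:,2])
print("block",len(blk),R,top);org=B@np.array([*R[0],top-.028]);print("origin",org.round(4), "floor z there",c@[org[0],org[1],1])
ye=L[dk*0+reg&(abs(P[...,1]-.157)<.03)&(H[...,0]>18)&(H[...,0]<35)&(H[...,1]>150)&(H[...,2]>120)];print("yel du",(np.median(ye,0)-[*R[0],top]).round(4))
print("grasp TCP (-.029n)",(org-.029*n).round(4),"standoff 100",(org+.071*n).round(4))
E
python3 w11.py
```

```text
clock: 27.4
tool_pos: [0.7023, 0.1546, 0.2374]
orientation: [179.9, 28.6, 1.7]
force: [1.9, 0.4, 0.8]
opening: 0.0304
gripper_force: 0.0
clock: 27.7
tool_pos: [0.7009, 0.1528, 0.2394]
orientation: [179.9, 28.4, 1.7]
force: [-0.8, -0.1, 0.6]
opening: 0.0307
gripper_force: 0.0bash:  1510 Killed                     python3 w11.py
```

```bash
sed -i 's/dk\*0+reg/reg/' w11.py; free -m | head -2; python3 -u w11.py
```

```text
total        used        free      shared  buff/cache   available
Mem:            8012         608        7524           9          34        7404
drift [-0.00043424 -0.00017955  0.00165433]
[0.70066113 0.1525785  0.24171148] [179.97439334  28.26238041   1.68822578]
plane 1479 [-0.54593504 -0.0138962   0.37554746] lean 28.6394775820931 dir 1.45808840655488
block 272 ((0.5173848867416382, 0.13429789245128632), (0.036292556673288345, 0.015391099266707897), 0.00823417492210865) 0.35787171752434477
origin [0.6077 0.1535 0.0414] floor z there 0.04166309765337428
yel du [-0.0259  0.0002 -0.0192]
grasp TCP (-.029n) [0.5938 0.153  0.016 ] standoff 100 [0.6417 0.1545 0.1038]
```

```bash
python3 -m crank '[[[-0.0133,0.0005,-0.0348],[0,0.3,0],-0.3],[[-0.0133,0.0005,-0.0348],[0,0,0],-0.3],[[-0.0133,0.0005,-0.0348],[0,0,0],-0.3],[[-0.0133,0.0005,-0.0348],[0,0,0],-0.3],[[0,0,0],[0,0,0],-0.3],[[0,0,0],[0,0,0],-0.3]]' && python3 -m crank '[[[0,0,0],[0,0,0],-0.3]]'
```

```text
clock: 28.4
tool_pos: [0.6478, 0.1548, 0.1044]
orientation: [-180.0, 28.5, 1.7]
force: [0.7, -0.1, 1.4]
opening: 0.0308
gripper_force: 0.0
clock: 28.5
tool_pos: [0.6493, 0.1553, 0.1047]
orientation: [-179.9, 28.4, 1.8]
force: [1.0, -0.0, 0.1]
opening: 0.0306
gripper_force: 0.0
```

```bash
python3 -m crank '[[[-0.0116,-0.0005,-0.0215],[0,0,0],-0.3],[[-0.0116,-0.0005,-0.0215],[0,0,0],-0.3],[[-0.0116,-0.0005,-0.0215],[0,0,0],-0.3],[[0,0,0],[0,0,0],-0.3],[[0,0,0],[0,0,0],-0.3]]' && python3 -m crank '[[[-0.007,0,-0.013],[0,0,0],-0.3],[[0,0,0],[0,0,0],-0.3],[[0,0,0],[0,0,0],-0.3]]'
```

```text
clock: 29.0
tool_pos: [0.6142, 0.154, 0.0382]
orientation: [-180.0, 28.6, 1.7]
force: [0.5, -0.1, 0.9]
opening: 0.0308
gripper_force: 0.0
clock: 29.3
tool_pos: [0.607, 0.154, 0.0247]
orientation: [-180.0, 28.6, 1.7]
force: [0.2, -1.0, -0.4]
opening: 0.0307
gripper_force: 0.0
```

```bash
python3 -m crank '[[[-0.006,-0.0005,-0.0105],[0,0,0],-0.3],[[0,0,0],[0,0,0],-0.3],[[0,0,0],[0,0,0],-1],[[0,0,0],[0,0,0],-1],[[0,0,0],[0,0,0],-1],[[0,0,0],[0,0,0],-1],[[0,0,0],[0,0,0],-1]]'
```

```text
clock: 30.0
tool_pos: [0.5998, 0.1534, 0.0129]
orientation: [180.0, 28.7, 1.7]
force: [0.4, 0.4, 0.9]
opening: 0.0154
gripper_force: 30.0
```

```bash
python3 -m crank '[[[0.005,0,0.009],[0,0,0],-1],[[0.012,0,0.022],[0,0,0],-1],[[0.018,0,0.033],[0,0,0],-1],[[0.019,0,0.035],[0,0,0],-1],[[0.019,0,0.035],[0,0,0],-1],[[0.01,-0.01,0.04],[0,0,0],-1],[[0,-0.02,0.03],[0,-3.58,0],-1],[[-0.02,-0.03,0],[0,-3.58,0],-1],[[-0.025,-0.03,0],[0,-3.58,0],-1],[[-0.025,-0.03,0],[0,-3.58,0],-1],[[-0.025,-0.03,0],[0,-3.58,0],-1],[[-0.02,-0.03,0],[0,-3.58,0],-1]]' && python3 -m crank '[[[-0.01,-0.01,0],[0,-3.58,0],-1],[[-0.01,-0.01,0],[0,-3.58,0],-1],[[0,0,0],[0,0,0],-1],[[0,0,0],[0,0,-8.2],-1],[[0,0,0],[0,0,-8.2],-1],[[0,0,0],[0,0,-8.2],-1],[[0,0,0],[0,0,-8.2],-1],[[0,0,0],[0,0,-8.2],-1],[[0,0,0],[0,0,-8.2],-1],[[0,0,0],[0,0,-8.2],-1],[[0,0,0],[0,0,-8.2],-1],[[0,0,0],[0,0,-8.2],-1]]'
```

```text
clock: 31.2
tool_pos: [0.5664, -0.0279, 0.218]
orientation: [179.3, 7.0, 1.5]
force: [0.7, 0.1, -0.1]
opening: 0.0161
gripper_force: 30.0
clock: 32.4
tool_pos: [0.5481, -0.0464, 0.2173]
orientation: [179.1, 0.1, -72.6]
force: [0.2, -0.4, -0.0]
opening: 0.0156
gripper_force: 30.0
```

```bash
python3 -m crank '[[[0,-0.01,0],[0,0,-8.2],-1],[[0,-0.01,0],[0,0,-8.2],-1],[[0,-0.01,0],[0,0,-8.2],-1],[[0,-0.01,0],[0,0,-8.2],-1],[[0,-0.01,0],[0,0,-8.2],-1],[[0,-0.01,0],[0,0,-8.2],-1],[[0,-0.01,0],[0,0,-8.2],-1],[[0,-0.01,0],[0,0,-8.2],-1],[[0,-0.01,0],[0,0,-8.2],-1],[[0,-0.005,0],[0,0,-8.2],-1],[[0,0,-0.02],[0,0,-8.2],-1],[[0,0,-0.02],[0,0,-8.2],-1]]' && python3 -m crank '[[[0,0,-0.03],[0,0,-8.2],-1],[[0,0,-0.03],[0,0,-8.2],-1],[[0,0,0],[0,0,0],-1],[[0,0,0],[0,0,0],-1],[[0,0,0],[0,0,0],-1]]' && python3 w10.py
```

```text
clock: 33.6
tool_pos: [0.5485, -0.1418, 0.1773]
orientation: [179.2, 0.2, -171.1]
force: [0.0, 0.2, -1.4]
opening: 0.0159
gripper_force: 30.0
clock: 34.1
tool_pos: [0.5491, -0.1417, 0.1187]
orientation: [179.2, 0.2, 173.1]
force: [0.7, 0.5, -0.5]
opening: 0.0158
gripper_force: 30.0
[ 0.54910171 -0.14171322  0.11868533] [179.16830921   0.22756796 173.12164722]
held: tool-frame 2027 [array([-0.0044, -0.0007]), array([0.0764, 0.0342]), np.float64(2.096)] [-0.0425 -0.0172 -0.0419] [ 0.0339  0.0171 -0.0301]
yel 118 [-0.0378  0.     -0.0385]
base dark 572 [array([ 0.0269, -0.0002]), array([0.0139, 0.0155]), np.float64(0.1482)] plane z [ 0.0652  0.011  -0.0371] [-0.0363 -0.0355 -0.0344]
profile
-0.05 0  0 
-0.046 0  0 
-0.042 29 [-0.0382 -0.0373] 0 
-0.038 112 [-0.0389 -0.0379] 0 
-0.034 13 [-0.0391 -0.0385] 0 
-0.03 0  0 
-0.026 0  0 
-0.022 74 [-0.0578 -0.0568] 0 
-0.018 82 [-0.0581 -0.0573] 0 
-0.014 0  0 
-0.01 0  0 
-0.006 0  0 
-0.002 39 [-0.058  -0.0572] 0 
0.002 192 [-0.0581 -0.0572] 0 
0.006 191 [-0.0582 -0.0572] 22 [-0.06   -0.0576]
0.01 200 [-0.0581 -0.0571] 382 [-0.0683 -0.0391]
0.014 583 [-0.0556 -0.0381] 610 [-0.073  -0.0381]
0.018 204 [-0.0375 -0.0352] 135 [-0.0376 -0.0333]
0.022 174 [-0.0361 -0.0352] 0 
0.026 176 [-0.0364 -0.0352] 0 
0.03 187 [-0.0363 -0.0351] 0 
0.034 129 [-0.0357 -0.0332] 0 
0.038 0  0 
0.042 0  0
```

```bash
python3 -m crank '[[[-0.0222,0.0008,-0.02],[-0.8,0.3,-0.6],-1],[[0,0,-0.03],[0,0,0],-1],[[0,0,-0.03],[0,0,0],-1],[[0,0,0],[0,0,0],-1],[[0,0,0],[0,0,0],-1]]' && python3 -m crank '[[[0,0,0],[0,0,0],-1]]'
```

```text
clock: 34.65
tool_pos: [0.5263, -0.1409, 0.038]
orientation: [-180.0, -0.1, 172.4]
force: [0.1, -0.3, -0.3]
opening: 0.0162
gripper_force: 30.0
clock: 34.75
tool_pos: [0.5272, -0.1409, 0.0389]
orientation: [180.0, 0.1, 172.4]
force: [-1.5, -0.2, -0.4]
opening: 0.0156
gripper_force: 30.0
```

```bash
python3 -m crank '[[[0,0,-0.012],[0,0,0],-1],[[0,0,-0.01],[0,0,0],-1],[[0,0,-0.006],[0,0,0],-1],[[0,0,-0.0025],[0,0,0],-1],[[0,0,-0.0015],[0,0,0],-1],[[0,0,0],[0,0,0],-1],[[0,0,0],[0,0,0],-1]]'
```

```text
clock: 35.45
tool_pos: [0.5247, -0.1409, 0.0062]
orientation: [-180.0, -0.1, 172.3]
force: [-8.8, 3.5, 20.7]
opening: 0.0158
gripper_force: 30.0
```

```bash
python3 -m crank '[[[0,0,0.0012],[0,0,0],-1],[[0,0,0],[0,0,0],-1]]' && python3 -m crank '[[[0,0,0],[0,0,0],-0.55],[[0,0,0],[0,0,0],-0.55],[[0,0,0],[0,0,0],-0.55],[[0,0,0.015],[0,0,0],-0.55],[[0,0,0.03],[0,0,0],-0.55],[[0,0,0.04],[0,0,0],-0.55],[[0.035,0,0.02],[0,0,0],-0.55],[[0.035,0,0],[0,0,0],-0.55],[[0.035,0,0],[0,0,0],-0.55],[[0,0,0],[0,0,0],-0.55],[[0,0,0],[0,0,0],-0.55]]'; python3 w8.py
```

```text
clock: 35.65
tool_pos: [0.5256, -0.1408, 0.0063]
orientation: [180.0, -0.1, 172.3]
force: [-2.5, 1.0, 7.9]
opening: 0.0156
gripper_force: 30.0
clock: 36.75
tool_pos: [0.6303, -0.1407, 0.1097]
orientation: [-180.0, -0.2, 172.3]
force: [-0.1, -0.2, -0.3]
opening: 0.0198
gripper_force: 0.0
plate 3353 [array([-0.0014,  0.0002]), array([0.0843, 0.0923]), np.float64(0.2352)] 0.03620607220458055 slope [-0.0021  0.0011  0.0363]
fin 1004 [array([ 0.003 , -0.0002]), array([0.0623, 0.0298]), np.float64(0.1589)] 0.047478133745642324
tray hi [array([-0.0006, -0.0003]), array([0.1002, 0.1084]), np.float64(0.2019)] [-0.05086562 -0.0546457   0.04002673] [0.04960959 0.05399755 0.04680197]
block 1 774 [array([-0.0033,  0.0288]), array([0.0363, 0.0168]), np.float64(1.7558)] 0.0639290806678973 slope [-0.025  0.137  0.059]
yel 120 [0.026  0.029  0.0454]
block -1 734 [array([-0.0012, -0.0301]), array([0.0165, 0.0354]), np.float64(89.0643)] 0.06401137796064905 slope [ 0.011 -0.107  0.06 ]
yel 118 [ 0.0281 -0.0306  0.0453]
```

View pics/w8.png

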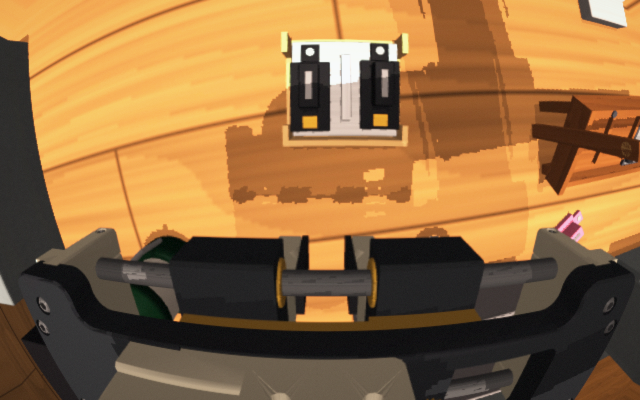

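The wrist view shows both holders on the plate at (310,90) and (380,90), either side of the fin (345,85). Both lugs point to the lip, block tops are at 0.064, and the plate is level. Everything is within tolerance and the gripper is clear, so I'm handing in.

```bash
python3 -c "
from plant import close_job; print(close_job())"
```

```text
the job is handed in; nothing more can be done
None
```

The job is packed and handed in at about 37 s of the 72 s allowed: two holders on the tray floor, the plate level on them with its fin up, and two holders on the plate with their lugs to the low lip; the last wrist-camera measurements put the plate and both upper holders within tolerance, but the hand-in gave no verdict.

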